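# Set up the bench scale and weigh out the chocolate

### The job

Refit the loose steel platter on the portion scale so that it drops fully home over its four pegs, backstop lip at the rear, away from the display. Set the empty white dish in the middle of the platter, squared up with it and with no edge overhanging, let go and press the tare key fully down; then lay the chocolate bar flat in the dish, leaving the tare key alone from then on. Set each thing down gently, never dropping it, as the load cell is delicate, and leave the bottle, bowl and spatula where they are.

Things in the scene. Friction and masses are not known exactly. Their poses are not given: they have to be found in the camera images.
- scale: White digital portion scale, fixed on a 12 mm marble slab on which all things stand. 239 (x) by 196 mm (y). Origin: underside, below mid platform; x to the rear, z up. Housing 45 mm high, then a black deck 134 x 160 mm, top at z = 55 mm, with four upright steel pegs at x +-55, y +-60 mm. Sloping panel in front (x -75 to -161 mm, 45 down to 20 mm high) with dark display and one grey tare key.
- scale_seat (a point): Where the platter's origin lies when the platter is fully home: 52 mm above the scale's underside, mid platform; axes as the scale's. The pegs are 13 mm thick and 14 mm tall, the upper 8 mm tapering to 5 mm.
- platter: Loose stainless weighing platter, 0.4 kg, flat on the slab. Plate 150 (x) by 190 mm (y), top at z = 22 mm, skirt round it, four square bushes beneath (16 mm openings, 15 mm deep, at x +-55, y +-60, lower face z = 3 mm) that go over the pegs and rest on the deck. A straight backstop lip stands along the +x edge. Origin: centre of the skirt's lower edge, z up.
- platter_top (a point): Centre of the platter's flat top face (x +-75, y +-95 mm around it); axes as the platter's.
- platter_lip (a point): Middle of the lip's top edge. The lip stands just outside the plate: 10 mm thick (x 75 to 85 mm from the platter's origin), 130 mm long (y), top at z = 54 mm, 32 mm above the plate. The platter can be carried by pinching the lip's middle across its thickness.
- dish: Open white stoneware dish, empty, 105 mm (x) by 150 mm (y) by 48 mm high, walls and floor 8 mm thick (inside 89 x 134 mm, 40 mm deep), about 0.55 kg, straight sides; it can be carried by pinching the middle of one long wall. Origin: centre of its underside, y along its length, z up. The same either way round.
- chocolate: Dark brown bar of baking chocolate, 110 mm (x) by 32 mm (y), 34 mm high with the low relief on top (the body 30 mm), 0.14 kg, lying flat on the slab. Origin: centre of its underside, x along its length, z up.
- chocolate_mid (a point): Centre of the bar, 15 mm above its underside.
- tare (a joint): Travel of the tare key: 0 up, 0.004 m fully down; it is pressed straight down and springs back. About 1.4 N starts it, 5 N takes it fully down; it counts from 0.003 m.
- tare_top (a point): Middle of the tare key's top: 22 x 36 mm key in the control panel at x = -125, y = -62 mm from the scale's origin, 39 mm above the scale's underside.
- syrup: Bystander: amber syrup bottle, 64 mm across, 170 mm tall, standing. Origin: centre of its underside.
- bowl: Bystander: white bowl, 140 mm across, 65 mm high. Origin: centre of its underside.
- spatula: Bystander: wooden-handled spatula, 240 mm long, lying. Origin: underside, along its length x.
Not all that is in view belongs to the job. Leave any red look-alike of the dish alone.

How it is judged:
On the way, in this order (a step that is already met when the one before it is completed fails the run):
1. the platter is fully home on the pegs, lip at the rear, and let go (horizontal distance between platter and scale_seat below 0.006 m and z of platter in the frame of scale_seat between -0.004 and 0.004 m and x of platter_lip in the frame of scale above 0.07 m and angle between platter's own z axis and vertical below 0.04 rad and contact force between the fingers and platter below 0.3 N), for 0.2 s.
2. the empty dish stands in the middle of the platter, square to it, and is let go (horizontal distance between platter and scale_seat below 0.006 m and z of platter in the frame of scale_seat between -0.004 and 0.004 m and x of platter_lip in the frame of scale above 0.07 m and angle between platter's own z axis and vertical below 0.04 rad and x of dish in the frame of platter_top between -0.012 and 0.012 m and y of dish in the frame of platter_top between -0.012 and 0.012 m and z of dish in the frame of platter_top between -0.004 and 0.004 m and angle between the x axis of dish and the x axis of platter, either way round below 0.14 rad and angle between dish's own z axis and vertical below 0.05 rad and contact force between the fingers and dish below 0.3 N and not (x of chocolate_mid in the frame of dish between -0.035 and 0.035 m and y of chocolate_mid in the frame of dish between -0.035 and 0.035 m and z of chocolate_mid in the frame of dish between 0.012 and 0.034 m)), for 0.2 s.
3. the tare key is fully pressed with only the empty dish on the platter (value of joint tare above 0.003 m and horizontal distance between platter and scale_seat below 0.006 m and z of platter in the frame of scale_seat between -0.004 and 0.004 m and x of platter_lip in the frame of scale above 0.07 m and angle between platter's own z axis and vertical below 0.04 rad and x of dish in the frame of platter_top between -0.012 and 0.012 m and y of dish in the frame of platter_top between -0.012 and 0.012 m and z of dish in the frame of platter_top between -0.004 and 0.004 m and angle between the x axis of dish and the x axis of platter, either way round below 0.14 rad and angle between dish's own z axis and vertical below 0.05 rad and horizontal distance between chocolate_mid and dish above 0.1 m), for 0.05 s.
At the end, for the whole second after the job is handed in: Platter home on the pegs (4 mm in height, 6 mm sideways), lip at the rear; dish flat on it, within 12 mm of its centre along each axis and 0.14 rad of square; chocolate flat in the dish, its centre within 35 mm of the dish's along each axis; tare key up; all at rest (horizontal distance between platter and scale_seat below 0.006 m and z of platter in the frame of scale_seat between -0.004 and 0.004 m and x of platter_lip in the frame of scale above 0.07 m and angle between platter's own z axis and vertical below 0.04 rad and x of dish in the frame of platter_top between -0.012 and 0.012 m and y of dish in the frame of platter_top between -0.012 and 0.012 m and z of dish in the frame of platter_top between -0.004 and 0.004 m and angle between the x axis of dish and the x axis of platter, either way round below 0.14 rad and angle between dish's own z axis and vertical below 0.05 rad and x of chocolate_mid in the frame of dish between -0.035 and 0.035 m and y of chocolate_mid in the frame of dish between -0.035 and 0.035 m and z of chocolate_mid in the frame of dish between 0.012 and 0.034 m and linear speed of each of platter, dish, chocolate below 0.02 m/s and value of joint tare below 0.001 m); the robot touches nothing.
It fails at once if the tare key is pressed again with the chocolate in the dish (value of joint tare above 0.002 m and x of chocolate_mid in the frame of dish between -0.035 and 0.035 m and y of chocolate_mid in the frame of dish between -0.035 and 0.035 m and z of chocolate_mid in the frame of dish between 0.012 and 0.034 m).
It fails at once if the platter, dish or chocolate is dropped or flung (moves faster than 0.5 m/s with no finger on it; a fall of about 13 mm) ((linear speed of platter above 0.5 m/s and contact force between the fingers and platter below 0.1 N) or (linear speed of dish above 0.5 m/s and contact force between the fingers and dish below 0.1 N) or (linear speed of chocolate above 0.5 m/s and contact force between the fingers and chocolate below 0.1 N)).
It fails at once if a bystander (bottle, bowl, spatula) is shifted by more than 30 mm (distance of any of syrup, bowl, spatula from where it was at the start of the episode above 0.03 m).
It also fails if it takes over 72 s, if anything falls off the work surface, if the arm or the gripper's body presses on something with over 40 N, if the wrist force passes 120 N, or if a joint passes its speed limit or range.

### The arm

A 7-joint arm with a two-finger parallel gripper is mounted at the origin on the work surface. World frame = base frame: x ahead of the robot, y to its left, z up, the work surface at z = 0. Lengths are in m, angles in rad, forces in N, time in s.
With the tool pointing down it reaches from about 0.4 to 0.85 m from the base axis. Payload 6.9 kg.
Tool frame: the origin (TCP) lies midway between the tips of the shut fingers; the grasp point (between the pads) lies behind it (ctrl.pinch_z is the z of the grasp point in the tool frame, in m); z points along the fingers, y is the direction in which the jaws open and shut (so a half turn about z gives the same grasp; the last joint's range is limited). The gripper opens to 85 mm and grips with 20 to 120 N. Pads are 22 mm wide; open, the fingers measure 114 mm over their backs; the gripper's body (76 mm by 85 mm) begins 54 mm behind the grasp point. The pads swing forward as they close: fully open they stand 13 mm farther back than shut.
Start: joints at [1.353, 0.507, -0.238, 1.5, 0.126, 1.149, -0.155], TCP at [0.199, -0.593, 0.195] pointing down, gripper open.
Joint ranges: [-3.08, 3.08], [-0.24, 2.05], [-1.43, 1.35], [0, 2.5], [-1.52, 4.66], [0.17, 1.96], [-2.89, 2.89]. Speed limits (rad/s): [2.39, 2.39, 3.14, 3.14, 3.14, 3.14, 3.14].

### API

Orientations are given as a unit quaternion [w, x, y, z].
In Python, from station import ctrl, get_state, vision, ticket, models gives the robot as it stands. Calls block until the motion is done:
- ctrl.movep(position, orientation): joint-space move of the TCP to a pose.
- ctrl.movel(position, frame=None, max_speed=0.15): straight line of the TCP; frame=None keeps the orientation; max_speed is the mean speed in m/s.
- ctrl.set_joints(angles): joint-space move.
- ctrl.ungrasp() and ctrl.close_gripper(force=None): open the fingers fully, or close them until they stop; force is the grip in N (None keeps the last).
- ctrl.pause(seconds).
- ctrl.ik(position, orientation): joint angles nearest the present ones, or None.
- get_state(): the state.
- vision.grab_frame(name): name is "side" or "top"; returns (picture, depth): 384x512x3 uint8, blue, green, red; 384x512 float32, m along the optical axis (not along the pixel's ray), 0 where there is no reading.
- vision.camera_info(name): a dict with "mtx" (3x3 intrinsics, pixels), "R" (3x3) and "t" (3): a world point X has camera coordinates R X + t. Camera axes: x right, y down, z forward; pixel columns grow to the right and rows downward; lengths in m; the calibration is good to about 2 mm. A picture is of the moment at which its call begins. camera_info takes no time and is no camera call.
A pose or a line that the arm cannot do raises ctrl.Unreachable and nothing moves.
- ticket.close_job(): hands the job in, once; it reports no verdict.
Trained networks look in the newest picture that a camera, given by its name, has taken for a name from the list of things; names that differ only in an ending like _2 or _b are one class to them, and where a whole thing is asked for, a point or a joint stands for the part that bears it (a point fixed in the world has none). Each returns a list of dicts, best first, with "p" (0 to 1); they miss things now and then, are a little off and sometimes report something else, mostly with a low value. They report only what shows in the picture. A call takes as long as a camera call. They do not tell look-alikes from the thing itself.
- models.recognise(camera, target): "point" ([column, row] in pixels, amid what is visible of it).
- models.masks_of(camera, target): "mask" (384x512 bool, what is visible of it) and "point" ([column, row] in pixels, amid what is visible of it).
The state is a dict: "time": time; "qpos": joint angles; "qd": joint speeds; "tau": joint torques, N m; "tcp_pos": TCP position; "eef_rot": TCP orientation; "contact_force": force on the tool from outside, world axes, zero at the start; "wrist_torque": the same for the moment, N m; "width": finger opening in m.
Only numpy, scipy, OpenCV 4.12 (cv2) and the standard library are available. Lean on these libraries where they do the work, as an engineer would, in place of code of your own. Each camera call takes 0.05 s, during which the arm holds its last target.

## Working session

There is one attempt and no reset: what is moved stays moved. The work goes in short steps, each a Python script; the robot and the scene stay as the last script left them, time stands still between calls to the robot, and variables do not carry over. Pictures are saved under pics/ and viewed, and the job is handed in when it is done.

```bash
ls; mkdir -p pics
python3 - <<'E'
from station import ctrl,get_state,vision,ticket,models
import cv2,numpy as np
for n in("side","top"):
    im,d=vision.grab_frame(n); cv2.imwrite(f"pics/{n}0.png",im); np.save(f"pics/{n}0.npy",d)
    c=vision.camera_info(n); print(n,c["mtx"].tolist(),c["R"].round(3).tolist(),c["t"])
s=get_state();print(s);print(ctrl.pinch_z)
E
```

```text
pics
side [[447.85032403782924, 0.0, 256.24543986787165], [0.0, 447.85032403782924, 190.40158653828817], [0.0, 0.0, 1.0]] [[-0.909, -0.417, 0.004], [-0.232, 0.496, -0.837], [0.347, -0.762, -0.548]] [0.50577668 0.08922871 1.23386614]
top [[420.9476083331355, 0.0, 263.8999550437185], [0.0, 420.9476083331355, 191.78994113360264], [0.0, 0.0, 1.0]] [[-0.015, -1.0, 0.016], [-0.997, 0.014, -0.079], [0.079, -0.017, -0.997]] [0.13288823 0.48262353 1.48392309]
{'time': 0.1, 'qpos': array([ 1.35252427,  0.50821818, -0.23755022,  1.50099129,  0.12569366,
        1.14892344, -0.15480927]), 'qd': array([ 1.56020233e-03, -2.11138473e-03, -3.21435672e-04, -3.38801692e-03,
       -6.86620066e-05,  4.55884008e-04,  1.12870052e-03]), 'tau': array([-5.54198516e-03, -6.21837473e+01, -2.19482951e+00, -2.50202465e+01,
        1.24607101e-02,  7.84317206e-03,  2.24967181e-06]), 'tcp_pos': array([ 0.19862462, -0.59207859,  0.19455375]), 'eef_rot': array([-7.64492068e-04,  9.86923828e-01,  1.61185468e-01, -1.33711109e-04]), 'contact_force': array([ 0.83394127, -0.48082807,  0.37021086]), 'wrist_torque': array([ 0.00496297, -0.00584432,  0.02930737]), 'width': 0.08545783328730934}
-0.0187
```

View pics/top0.png

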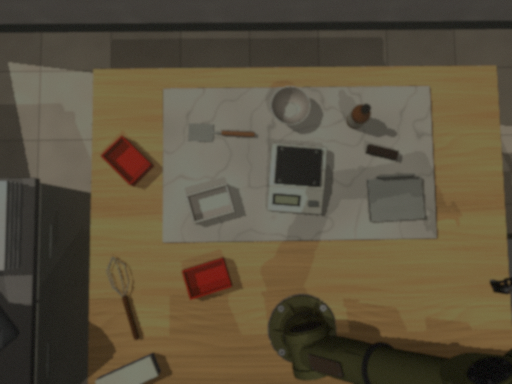

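View pics/side0.png

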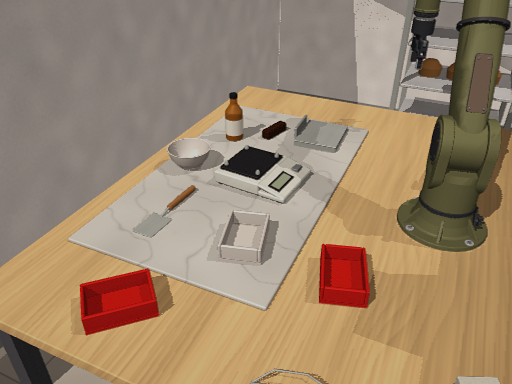

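Top view: scale with bare deck at (298,167) and display towards the robot at (287,200); platter at (396,199); white dish at (212,203); chocolate at (382,152); bottle (360,115); bowl (291,105); spatula (222,132). Red look-alikes at (127,160) and (208,277), and a pale box at (130,370) on the wood. The dish candidate that fits is the white open one on the slab at (212,203). Next I'll confirm it enlarged and measure.

```bash
cat > h.py <<'E'
import numpy as np,cv2
from station import ctrl,get_state,vision,ticket,models
def cloud(n,d,m=None):
    c=vision.camera_info(n);K=c["mtx"]
    ok=d>0
    if m is not None: ok&=m
    v,u=np.nonzero(ok);z=d[v,u]
    P=np.c_[(u-K[0,2])/K[0,0]*z,(v-K[1,2])/K[1,1]*z,z]
    return (P-np.array(c["t"]).ravel())@c["R"], np.c_[u,v]
def proj(n,X):
    c=vision.camera_info(n);p=(np.atleast_2d(X)@c["R"].T+np.array(c["t"]).ravel())@c["mtx"].T
    return p[:,:2]/p[:,2:]
def rect(P):
    (c,s,a)=cv2.minAreaRect((P[:,:2]*1000).astype(np.float32)); return np.round(c,1),np.round(s,1),round(a,2)
E
python3 - <<'E'
from h import *
for n in("top","side"):
    im,d=vision.grab_frame(n)
    for t in("scale","platter","dish","chocolate","tare_top","syrup","bowl","spatula"):
        for r in models.masks_of(n,t)[:3]:
            m=r["mask"];P,_=cloud(n,d,m)
            np.save(f"pics/m_{n}_{t}.npy",m) if r is not None and r["p"]>.5 else 0
            z=P[:,2]
            print(n,t,round(r["p"],2),np.round(r["point"]),m.sum(),"zpct",np.percentile(z,[2,50,98]).round(3),"mean",P.mean(0).round(3),rect(P))
im=cv2.imread("pics/top0.png")
a=cv2.resize(im[80:250,160:440],(790,480),interpolation=cv2.INTER_CUBIC);cv2.imwrite("pics/c1.png",np.clip(a*1.6,0,255).astype(np.uint8))
im=cv2.imread("pics/side0.png")
a=cv2.resize(im[85:270,160:370],(681,600),interpolation=cv2.INTER_CUBIC);cv2.imwrite("pics/c2.png",a)
E
```

```text
top scale 0.63 [294. 177.] 3685 zpct [0.034 0.059 0.072] mean [0.529 0.014 0.057] (array([534.2,  11.4]), array([196.5, 247.9]), 85.12)
top platter 0.96 [395. 196.] 2459 zpct [0.021 0.034 0.065] mean [ 0.459 -0.337  0.034] (array([ 463.4, -339.6]), array([169.2, 192.7]), 2.76)
top dish 0.84 [208. 278.] 1298 zpct [0.001 0.009 0.05 ] mean [0.184 0.333 0.017] (array([187.6, 329.8]), array([102.1, 151.1]), 13.68)
top dish 0.8 [212. 202.] 1388 zpct [0.012 0.021 0.063] mean [0.447 0.318 0.03 ] (array([448.4, 320.9]), array([113.5, 158.8]), 15.45)
top dish 0.56 [128. 159.] 1396 zpct [0.001 0.01  0.051] mean [0.604 0.613 0.019] (array([605.1, 612.8]), array([157.6, 104.2]), 44.7)
top chocolate 0.79 [382. 153.] 320 zpct [0.02  0.043 0.051] mean [ 0.621 -0.293  0.041] (array([ 622.7, -296.5]), array([109.7,  33.6]), 75.5)
top tare_top 0.58 [312. 203.] 38 zpct [0.046 0.05  0.057] mean [ 0.442 -0.044  0.05 ] (array([442.3, -42.6]), array([24.6, 17.7]), 88.95)
top syrup 0.79 [357. 116.] 441 zpct [0.023 0.123 0.184] mean [ 0.731 -0.195  0.116] (array([ 738.5, -201. ]), array([63.4, 55.7]), 40.55)

[... 1386 characters left out ...]
7.76)
side syrup 0.68 [190. 154.] 1049 zpct [0.022 0.056 0.077] mean [0.786 0.026 0.054] (array([805.2,  -7.8]), array([137.5, 237.7]), 31.03)
side bowl 0.66 [190. 151.] 1051 zpct [0.016 0.056 0.077] mean [0.786 0.025 0.054] (array([812.5, -33.7]), array([137.7, 291.1]), 25.6)
side bowl 0.24 [275. 128.] 294 zpct [0.013 0.037 0.048] mean [ 0.615 -0.284  0.034] (array([ 618.8, -292.6]), array([ 75.4, 111. ]), 10.86)
side spatula 0.92 [158. 223.] 750 zpct [0.01  0.015 0.032] mean [0.698 0.32  0.018] (array([699.6, 281.3]), array([238.2,  66.3]), 88.66)
side spatula 0.45 [234. 122.] 676 zpct [0.022 0.097 0.181] mean [ 0.731 -0.189  0.096] (array([1075.4, -847.7]), array([  61.8, 1528.1]), 27.53)
```

View pics/c1.png

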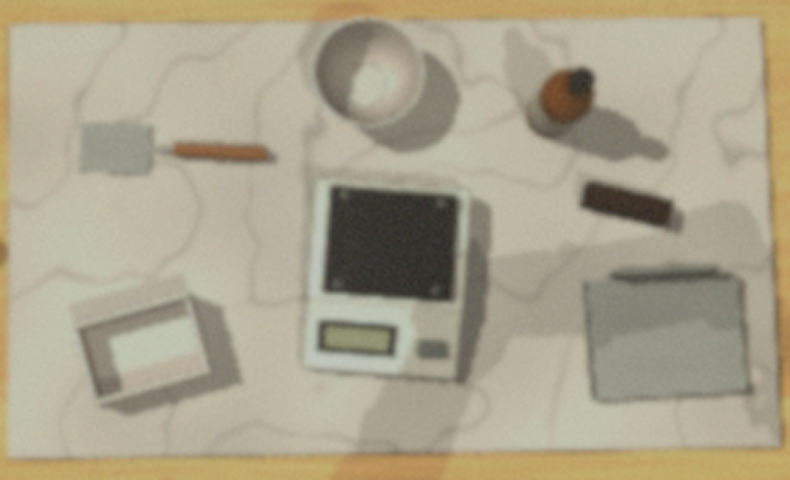

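View pics/c2.png

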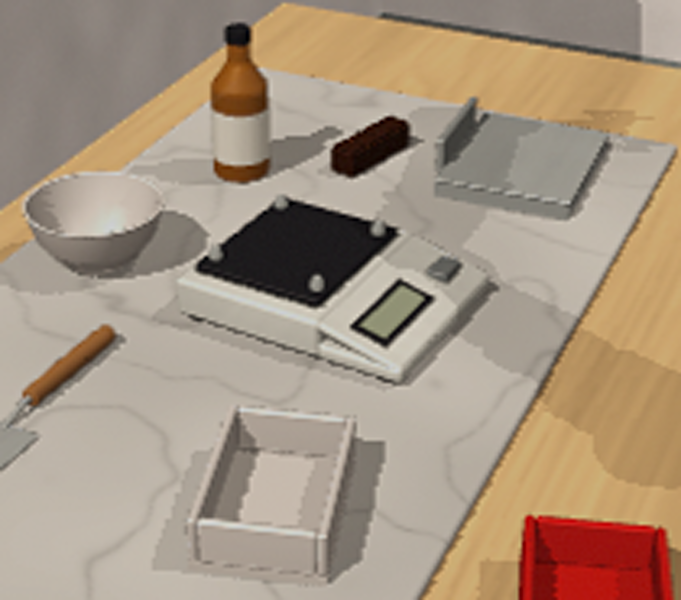

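Confirmed in the crops: the white dish on the slab is the real one, the platter's lip is on its far (+x) side, and the scale's display and tare key face the robot. Next I'll fit precise poses by projecting each thing's known shape into both cameras.

```bash
cat >> h.py <<'E'
from scipy.optimize import minimize
def box(x0,x1,y0,y1,z0,z1): return np.array([[x,y,z] for x in(x0,x1) for y in(y0,y1) for z in(z0,z1)])
PARTS={"platter":[box(-.075,.075,-.095,.095,0,.022),box(.075,.085,-.065,.065,0.0,.054)],
"dish":[box(-.0525,.0525,-.075,.075,0,.048)],
"chocolate":[box(-.055,.055,-.016,.016,0,.032)],
"scale":[box(-.161,-.075,-.098,.098,0,.02),box(-.0751,.078,-.098,.098,0,.045),box(-.067,.067,-.08,.08,.045,.055)],
"deck":[box(-.067,.067,-.08,.08,.0549,.055)]}
def pose(p,z0):
    c,s=np.cos(p[2]),np.sin(p[2]);R=np.array([[c,-s,0],[s,c,0],[0,0,1]]);return R,np.array([p[0],p[1],z0])
S=4
def render(n,parts,p,z0):
    m=np.zeros((384*S,512*S),np.uint8);R,t=pose(p,z0)
    for v in parts:
        q=proj(n,v@R.T+t); q=(q+.5)*S
        cv2.fillConvexPoly(m,np.round(cv2.convexHull(q.astype(np.float32))*16).astype(np.int32),1,shift=4)
    return cv2.resize(m.astype(np.float32),(512,384),interpolation=cv2.INTER_AREA)
def fit(masks,parts,p0,z0=.012):
    best=None
    M={n:cv2.GaussianBlur(m.astype(np.float32),(0,0),1) for n,m in masks.items()}
    def f(p): return sum(((cv2.GaussianBlur(render(n,parts,p,z0),(0,0),1)-m)**2).sum()/m.sum() for n,m in M.items())
    p=np.array(p0,float)
    for st in(.01,.003):
        r=minimize(f,p,method="Nelder-Mead",options=dict(initial_simplex=np.array([p,p+[st,0,0],p+[0,st,0],p+[0,0,st*6]]),xatol=1e-5,fatol=1e-6));p=r.x
    return p,r.fun
E
python3 - <<'E'
from h import *
L=lambda n,t:np.load(f"pics/m_{n}_{t}.npy")
T=cv2.imread("pics/top0.png");Sd=cv2.imread("pics/side0.png")
# deck masks: dark pixels
def dark(im,box,th):
    m=np.zeros(im.shape[:2],np.uint8);x0,x1,y0,y1=box
    m[y0:y1,x0:x1]=im[y0:y1,x0:x1].max(2)<th
    k,l,s,c=cv2.connectedComponentsWithStats(m);i=1+np.argmax(s[1:,4]);
    m=(l==i).astype(np.uint8);return cv2.morphologyEx(m,cv2.MORPH_CLOSE,np.ones((7,7)))>0
dk={"top":dark(T,(265,335,140,190),60),"side":dark(Sd,(215,290,143,182),60)}
print({k:v.sum() for k,v in dk.items()})
for c in (["top"],["side"],["top","side"]):
    print(c)
    p=fit({n:dk[n] for n in c},PARTS["deck"],[.565,.01,-.05]);print(" deck",p[0].round(4),p[1].round(4))
    p=fit({n:L(n,"platter") for n in c},PARTS["platter"],[.46,-.34,.05]);print(" platter",p[0].round(4),p[1].round(4))
    p=fit({n:L(n,"chocolate") for n in c},PARTS["chocolate"],[.62,-.296,1.3]);print(" choc",p[0].round(4),p[1].round(4))
# dish: pick white mask
for n in("top","side"):
    models  # newest picture
    for r in models.masks_of(n,"dish"):
        u,v=r["point"]
        if (n=="top" and abs(u-212)<10 and abs(v-202)<10) or (n=="side" and abs(u-244)<12 and abs(v-236)<12): np.save(f"pics/m_{n}_dish.npy",r["mask"])
for c in (["top"],["side"],["top","side"]):
    p=fit({n:L(n,"dish") for n in c},PARTS["dish"],[.447,.32,.27]);print(c," dish",p[0].round(4),p[1].round(4))
print(get_state()["time"])
o=T.copy()
R=[("deck",None)]
E
```

```text
{'top': np.int64(1637), 'side': np.int64(1133)}
['top']
 deck [ 0.5699  0.0063 -0.0868] 0.0233
 platter [ 0.455  -0.3391  0.048 ] 0.0043
 choc [ 0.6232 -0.2966  1.319 ] 0.022
['side']
 deck [ 0.5648  0.0161 -0.0903] 0.0059
 platter [ 0.451  -0.3401  0.0626] 0.0046
 choc [ 0.6195 -0.2974  1.367 ] 0.0449
['top', 'side']
 deck [ 0.5677  0.0098 -0.081 ] 0.0752
 platter [ 0.4529 -0.3394  0.0551] 0.0154
 choc [ 0.6218 -0.2974  1.3271] 0.0916
['top']  dish [0.4466 0.3166 0.2681] 0.0012
['side']  dish [0.4435 0.3177 0.2728] 0.0031
['top', 'side']  dish [0.4449 0.3165 0.2731] 0.0107
1.1
```

Run:
```python
from h import *
T=cv2.imread("pics/top0.png");Sd=cv2.imread("pics/side0.png")
o=[]
for n,im,(x,y,w,h),p in(("top",T,(255,130,85,95),(.5699,.0085,-.085)),("side",Sd,(205,135,115,75),(.5648,.0161,-.0903))):
    k=8 if n=="top" else 6
    a=cv2.resize(np.clip(im[y:y+h,x:x+w]*1.3,0,255).astype(np.uint8),None,fx=k,fy=k,interpolation=cv2.INTER_NEAREST)
    for nm in("scale","deck"):
        for v in PARTS[nm]:
            R,t=pose(p,.012);q=proj(n,v@R.T+t)
            hh=cv2.convexHull(((q+.5-[x,y])*k).astype(np.float32))
            cv2.polylines(a,[hh.astype(np.int32)],True,(0,255,0) if nm=="deck" else (0,0,255),1)
    R,t=pose(p,.012)
    for sx in(-.055,.055):
        for sy in(-.06,.06):
            for z in(.055,.069):
                q=proj(n,np.array([sx,sy,z])@R.T+t)[0];cv2.circle(a,tuple(((q+.5-[x,y])*k).astype(int)),4,(255,0,255),1)
    cv2.imwrite(f"pics/ov_{n}.png",a[:600])
```

```text
(no output)
```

View pics/ov_top.png

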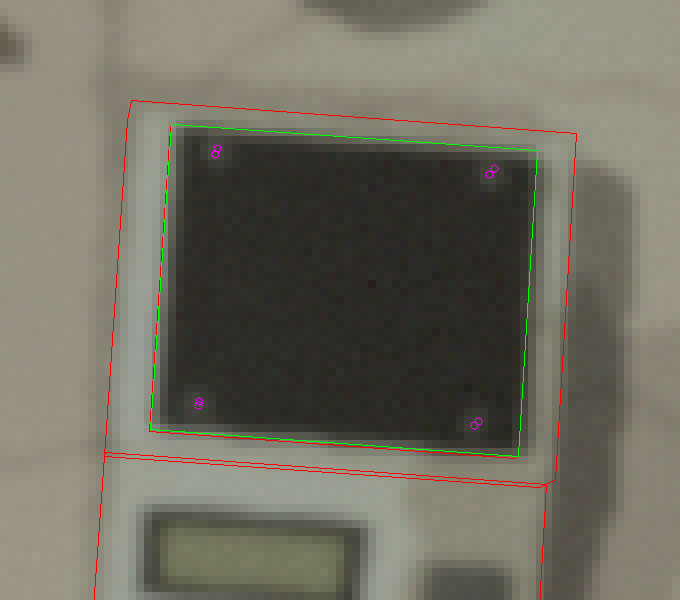

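View pics/ov_side.png

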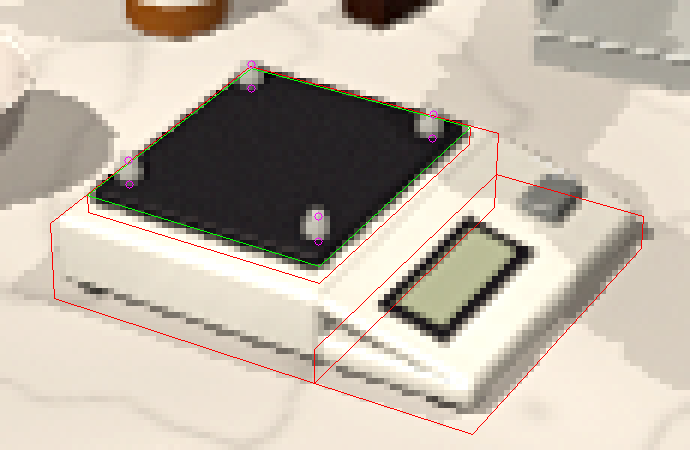

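Run:
```python
from h import *
for n,b in(("top",(280,318,150,180)),("side",(240,268,152,172))):
    d=np.load(f"pics/{n}0.npy");m=np.zeros(d.shape,bool);m[b[2]:b[3],b[0]:b[1]]=1
    P,_=cloud(n,d,m);print(n,"deck z",np.median(P[:,2]),P[:,2].std())
    # slab around
    b={"top":(250,265,150,200),"side":(290,330,160,185)}[n]
for n in("top","side"):
    d=np.load(f"pics/{n}0.npy");P,uv=cloud(n,d)
    for c,r in(((.48,.16),.04),((.62,.15),.04),((.62,-.15),.03),((.48,-.17),.03),((.5,-.34),.03),((.42,-.34),.03),((.57,.01),.03)):
        k=np.hypot(P[:,0]-c[0],P[:,1]-c[1])<r;print(n,c,k.sum(),np.median(P[k,2]).round(4))
# tare / display location
for n,im in(("top","pics/top0.png"),("side","pics/side0.png")):
    m=np.load(f"pics/m_{n}_tare_top.npy");P,_=cloud(n,np.load(f"pics/{n}0.npy"),m);print(n,"tare",np.median(P,0))
```

```text
top deck z 0.06634079096959121 0.003223214849674785
side deck z 0.06634835690924262 0.001764745968861047
top (0.48, 0.16) 385 0.0118
top (0.62, 0.15) 383 0.0114
top (0.62, -0.15) 211 0.0116
top (0.48, -0.17) 217 0.0112
top (0.5, -0.34) 217 0.0335
top (0.42, -0.34) 225 0.0335
top (0.57, 0.01) 230 0.0663
side (0.48, 0.16) 295 0.0115
side (0.62, 0.15) 321 0.0115
side (0.62, -0.15) 19 0.0119
side (0.48, -0.17) 121 0.0115
side (0.5, -0.34) 105 0.0337
side (0.42, -0.34) 92 0.0333
side (0.57, 0.01) 145 0.0665
top tare [ 0.44064265 -0.04454668  0.05135171]
side tare [ 0.43655763 -0.03727268  0.04964372]
```

```bash
cat >> h.py <<'E'
def fitgray(n,g,parts,p0,z0,band=3,sig=1.0,excl=None):
    from scipy.ndimage import binary_dilation as bd
    def f(p,full=False):
        r0=render(n,parts,p,z0)
        r=cv2.GaussianBlur(r0,(0,0),sig)
        A=np.c_[r[w],1-r[w]]
        y=g[w];c,res,_,_=np.linalg.lstsq(A,y,rcond=None);e=A@c-y
        return np.abs(e).mean() if not full else (c,np.abs(e).mean())
    p=np.array(p0,float)
    for st in(.008,.004,.002):
        r0=render(n,parts,p,z0)>.5
        w=bd(r0,iterations=band)
        if excl is not None: w&=~excl
        r=minimize(f,p,method="Nelder-Mead",options=dict(initial_simplex=np.array([p,p+[st,0,0],p+[0,st,0],p+[0,0,st*6]]),xatol=1e-5,fatol=1e-5));p=r.x
    return p,f(p,True)
E
python3 - <<'E'
from h import *
for n,p0 in(("top",[.567,.0098,-.085]),("side",[.5648,.0161,-.09])):
    g=cv2.imread(f"pics/{n}0.png").max(2).astype(float)
    p=np.array(p0)
    for sig in(.6,1.,1.4):
        for b in(2,3):
            r=fitgray(n,g,PARTS["deck"],p,.012,b,sig);print(n,sig,b,r[0].round(4),r[1][1].round(2),r[1][0].round(0))
E
```

```text
top 0.6 2 [ 0.5697  0.0054 -0.0878] 4.69 [ 37. 112.]
top 0.6 3 [ 0.5702  0.0055 -0.0973] 4.87 [ 37. 112.]
top 1.0 2 [ 0.5696  0.0057 -0.0916] 3.17 [ 36. 119.]
top 1.0 3 [ 0.5697  0.0055 -0.0942] 3.67 [ 36. 116.]
top 1.4 2 [ 0.5696  0.0057 -0.0912] 2.79 [ 34. 124.]
top 1.4 3 [ 0.5696  0.0054 -0.0878] 3.37 [ 35. 120.]
side 0.6 2 [ 0.5647  0.0176 -0.096 ] 13.71 [ 29. 169.]
side 0.6 3 [ 0.5645  0.0178 -0.0961] 13.9 [ 29. 179.]Traceback (most recent call last):
  File "<stdin>", line 7, in <module>
  File "h.py", line 52, in fitgray
    r=minimize(f,p,method="Nelder-Mead",options=dict(initial_simplex=np.array([p,p+[st,0,0],p+[0,st,0],p+[0,0,st*6]]),xatol=1e-5,fatol=1e-5));p=r.x
    res = _minimize_neldermead(fun, x0, args, callback, bounds=bounds,
                               **options)
    fsim[j] = func(sim[j])
              ~~~~^^^^^^^^
    fx = function(np.copy(x), *(wrapper_args + args))
  File "h.py", line 42, in f
    r0=render(n,parts,p,z0)
  File "h.py", line 28, in render
    q=proj(n,v@R.T+t); q=(q+.5)*S
  File "h.py", line 11, in proj
    c=vision.camera_info(n);p=(np.atleast_2d(X)@c["R"].T+np.array(c["t"]).ravel())@c["mtx"].T
ValueError: time passes only in moves, steps and waits
```

```bash
python3 - <<'E'
s=open('h.py').read()
s=s.replace('def cloud','import functools\n@functools.lru_cache(None)\ndef CI(n): return vision.camera_info(n)\ndef cloud',1).replace('c=vision.camera_info(n)','c=CI(n)')
s=s.replace('"deck":[box(-.067,.067,-.08,.08,.0549,.055)]','"deck":[box(-.067,.067,-.08,.08,.045,.055)]')
open('h.py','w').write(s)
E
python3 - <<'E'
from h import *
for n,p0 in(("top",[.567,.0098,-.085]),("side",[.5648,.0121,-.09])):
    g=cv2.imread(f"pics/{n}0.png").max(2).astype(float)
    p=np.array(p0)
    for sig in(.6,1.,1.4):
            r=fitgray(n,g,PARTS["deck"],p,.012,2,sig);print(n,sig,r[0].round(4),r[1][1].round(2),r[1][0].round(0))
print(get_state()["time"])
E
```

```text
top 0.6 [ 0.5707  0.0053 -0.0961] 5.2 [ 37. 114.]
top 1.0 [ 0.5702  0.0054 -0.0936] 3.61 [ 36. 121.]
top 1.4 [ 0.5701  0.0055 -0.0895] 2.97 [ 34. 127.]
side 0.6 [ 0.5688  0.0072 -0.1024] 17.05 [ 37. 219.]
side 1.0 [ 0.5685  0.0083 -0.094 ] 15.0 [ 33. 238.]
side 1.4 [ 0.5683  0.0072 -0.0991] 14.59 [ 29. 244.]
1.1
```

```bash
cat >> h.py <<'E'
from scipy.spatial.transform import Rotation as Rot
def quat(psi,tilt=None):
    s,c=np.sin(psi),np.cos(psi)
    R=Rot.from_matrix(np.array([[-s,c,0],[c,s,0],[0,0,-1]]))
    if tilt is not None: R=Rot.from_rotvec(tilt)*R
    q=R.as_quat();return np.array([q[3],*q[:3]])
def q2R(q): return Rot.from_quat([q[1],q[2],q[3],q[0]])
def best(pos,psi,tilt=None):
    s=get_state()["qpos"];o=[]
    for k in(0,np.pi):
        q=quat(psi+k,tilt);j=ctrl.ik(pos,q)
        if j is not None: o.append((np.abs(np.array(j)-s).max(),list(np.round(j,2)),q))
    o.sort(key=lambda a:a[0]);return o
def st(msg=""):
    s=get_state();e=q2R(s["eef_rot"]).as_matrix();print(msg,"t",round(s["time"],2),"tcp",s["tcp_pos"].round(4),"ydir",np.degrees(np.arctan2(e[1,1],e[0,1])).round(2),"z",e[:,2].round(3),"F",s["contact_force"].round(2),"M",s["wrist_torque"].round(2),"w",s["width"].round(4))
def snap(nm):
    for n in("top","side"):
        im,d=vision.grab_frame(n);cv2.imwrite(f"pics/{nm}_{n}.png",im);np.save(f"pics/{nm}_{n}.npy",d)
E
python3 - <<'E'
from h import *
for a in((.533,-.335,.15),(.533,-.335,.038)): print([x[:2] for x in best(a,.055)])
for a in((.649,0,.2),(.649,0,.09)): print([x[:2] for x in best(a,-.093)])
o=best((.533,-.335,.15),.055)[0]
ctrl.movep([.533,-.335,.13],o[2]);st("above")
ctrl.movel([.533,-.335,.038],max_speed=.1);st("down")
snap("g1")
E
```

```text
[(np.float64(0.48403542680092393), [np.float64(0.87), np.float64(0.59), np.float64(-0.59), np.float64(1.55), np.float64(0.35), np.float64(1.1), np.float64(0.25)]), (np.float64(2.316207397553668), [np.float64(0.42), np.float64(0.55), np.float64(0.17), np.float64(1.56), np.float64(-0.1), np.float64(1.04), np.float64(-2.47)])]
[(np.float64(0.5322243180476772), [np.float64(0.82), np.float64(0.7), np.float64(-0.5), np.float64(1.68), np.float64(0.42), np.float64(0.87), np.float64(0.2)]), (np.float64(2.2543120665046796), [np.float64(0.4), np.float64(0.67), np.float64(0.2), np.float64(1.68), np.float64(-0.17), np.float64(0.8), np.float64(-2.41)])]
[(np.float64(0.9155137235194781), [np.float64(0.44), np.float64(0.65), np.float64(-0.88), np.float64(1.42), np.float64(0.51), np.float64(1.31), np.float64(-0.57)]), (np.float64(2.49578622900906), [np.float64(-0.59), np.float64(0.78), np.float64(1.15), np.float64(1.43), np.float64(-0.71), np.float64(1.38), np.float64(-2.65)])]
[(np.float64(0.9872724589176483), [np.float64(0.37), np.float64(0.71), np.float64(-0.72), np.float64(1.57), np.float64(0.52)
[... 204 characters left out ...]
Traceback (most recent call last):
  File "<stdin>", line 5, in <module>
  File "h.py", line 71, in st
    s=get_state();e=q2R(s["eef_rot"]).as_matrix();print(msg,"t",round(s["time"],2),"tcp",s["tcp_pos"].round(4),"ydir",np.degrees(np.arctan2(e[1,1],e[0,1])).round(2),"z",e[:,2].round(3),"F",s["contact_force"].round(2),"M",s["wrist_torque"].round(2),"w",s["width"].round(4))
                                                                                                                                                                                                                                                            ^^^^^^^^^^^^^^^^
AttributeError: 'float' object has no attribute 'round'
```

```bash
sed -i 's/s\["width"\].round(4)/round(float(s["width"]),4)/' h.py
python3 - <<'E'
from h import *
st("above")
ctrl.movel([.533,-.335,.038],max_speed=.1);st("down")
snap("g1")
im=cv2.imread("pics/g1_side.png");cv2.imwrite("pics/g1c.png",cv2.resize(im[60:180,230:390],(800,600),interpolation=cv2.INTER_CUBIC))
E
```

```text
above t 2.67 tcp [ 0.5318 -0.3371  0.13  ] ydir 2.93 z [-0.001 -0.001 -1.   ] F [-0.27  0.08  0.22] M [0.01 0.04 0.01] w 0.0856
down t 3.74 tcp [ 0.5335 -0.3352  0.0387] ydir 3.15 z [ 0.001 -0.001 -1.   ] F [-0.45 -0.31  1.02] M [-0.04 -0.02 -0.03] w 0.0855
```

View pics/g1c.png

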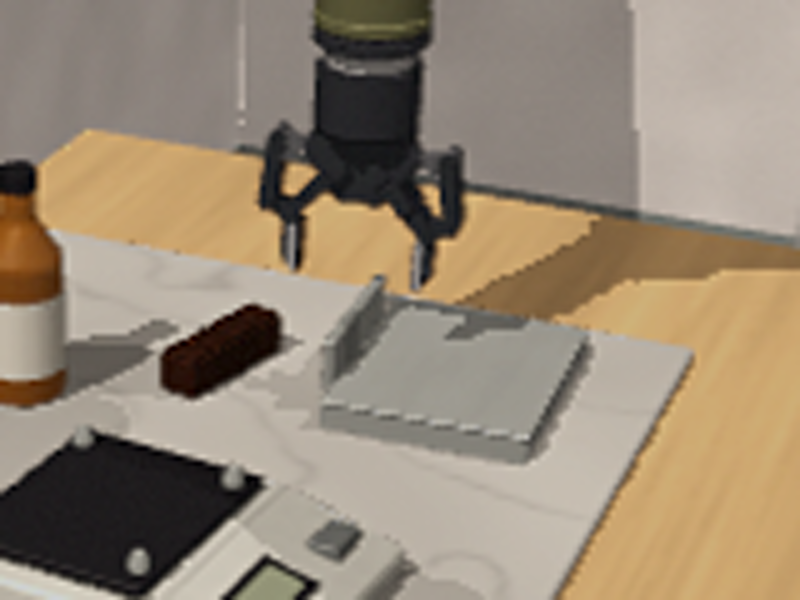

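Run:
```python
from h import *
st()
print(proj("side",get_state()["tcp_pos"]),proj("top",get_state()["tcp_pos"]))
im=cv2.imread("pics/g1_top.png");cv2.imwrite("pics/g1t.png",cv2.resize(im[130:250,340:500],(800,600),interpolation=cv2.INTER_CUBIC))
```

```text
t 3.84 tcp [ 0.5335 -0.3352  0.0388] ydir 3.15 z [ 0.001 -0.001 -1.   ] F [-0.75 -0.47 -1.1 ] M [ 0.03 -0.03  0.01] w 0.0856
[[299.80137597 127.24783479]] [[393.77708477 175.77525421]]
```

View pics/g1t.png

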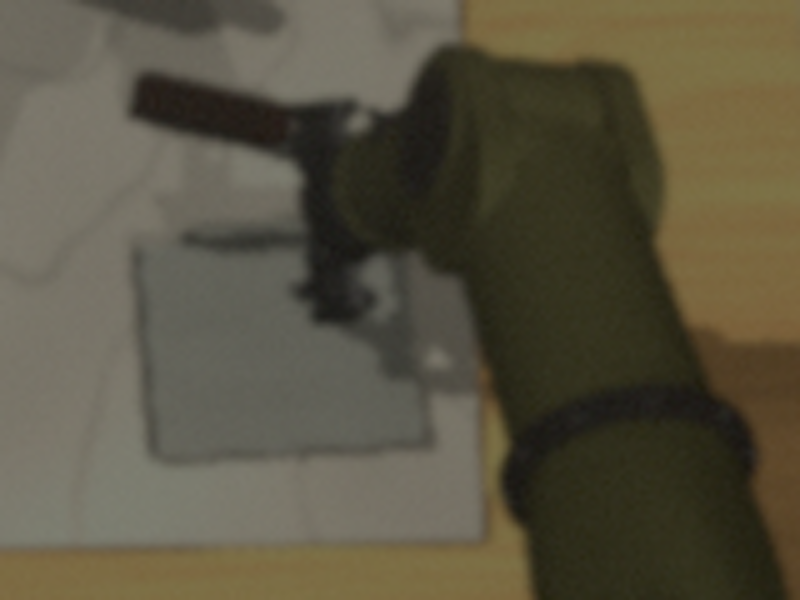

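Run:
```python
from h import *
for n in("top","side"):
    d=np.load(f"pics/g1_{n}.npy");P,uv=cloud(n,d)
    k=(np.abs(P[:,0]-.533)<.1)&(np.abs(P[:,1]+.335)<.09)&(P[:,2]>.075)&(P[:,2]<.3)
    Q=P[k]
    for a in np.arange(.07,.24,.015):
        b=Q[(Q[:,2]>=a)&(Q[:,2]<a+.015)]
        if len(b)>3: print(n,round(a,3),len(b),"x",np.percentile(b[:,0],[3,50,97]).round(3),"y",np.percentile(b[:,1],[3,50,97]).round(3))
```

```text
top 0.085 7 x [0.485 0.577 0.586] y [-0.332 -0.327 -0.326]
top 0.1 10 x [0.482 0.534 0.589] y [-0.329 -0.325 -0.321]
top 0.115 10 x [0.477 0.49  0.581] y [-0.343 -0.326 -0.32 ]
top 0.13 66 x [0.461 0.496 0.598] y [-0.345 -0.328 -0.32 ]
top 0.145 56 x [0.463 0.5   0.603] y [-0.343 -0.325 -0.316]
top 0.16 47 x [0.464 0.505 0.6  ] y [-0.344 -0.323 -0.316]
top 0.175 89 x [0.467 0.493 0.6  ] y [-0.346 -0.331 -0.319]
top 0.19 47 x [0.47  0.585 0.6  ] y [-0.346 -0.332 -0.318]
top 0.205 31 x [0.497 0.522 0.554] y [-0.334 -0.301 -0.296]
top 0.22 50 x [0.498 0.522 0.563] y [-0.329 -0.303 -0.297]
top 0.235 40 x [0.499 0.525 0.558] y [-0.322 -0.301 -0.296]
side 0.085 24 x [0.478 0.573 0.584] y [-0.335 -0.33  -0.318]
side 0.1 39 x [0.476 0.489 0.588] y [-0.344 -0.327 -0.315]
side 0.115 39 x [0.475 0.573 0.587] y [-0.343 -0.329 -0.316]
side 0.13 84 x [0.459 0.491 0.6  ] y [-0.344 -0.324 -0.315]
side 0.145 122 x [0.46  0.521 0.601] y [-0.347 -0.323 -0.312]
side 0.16 125 x [0.46  0.522 0.595] y [-0.341 -0.322 -0.313]
side 0.175 180 x [0.464 0.528 0.593] y [-0.343 -0.325 -0.312]
side 0.19 69 x [0.469 0.512 0.592] y [-0.343 -0.323 -0.3  ]
side 0.205 85 x [0.494 0.52  0.56 ] y [-0.33  -0.303 -0.294]
side 0.22 95 x [0.494 0.519 0.561] y [-0.334 -0.302 -0.294]
side 0.235 113 x [0.495 0.522 0.562] y [-0.338 -0.305 -0.294]
```

Run:
```python
from h import *
d=np.load("pics/g1_side.npy");d0=np.load("pics/side0.npy")
ch=(np.abs(d-d0)>.02)&(d>0)
P,uv=cloud("side",d,ch)
k=(np.abs(P[:,0]-.533)<.1)&(np.abs(P[:,1]+.335)<.09)&(P[:,2]<.13)
for q,w in sorted(zip(P[k].round(3).tolist(),uv[k].tolist()))[:60]: print(q,w)
st()
```

```text
[0.472, -0.339, 0.128] [318, 107]
[0.474, -0.329, 0.105] [316, 114]
[0.475, -0.337, 0.128] [317, 107]
[0.475, -0.332, 0.099] [316, 115]
[0.476, -0.345, 0.11] [317, 111]
[0.476, -0.341, 0.119] [317, 109]
[0.476, -0.333, 0.107] [316, 113]
[0.476, -0.333, 0.111] [316, 112]
[0.476, -0.333, 0.114] [316, 111]
[0.476, -0.33, 0.12] [316, 110]
[0.477, -0.347, 0.112] [317, 110]
[0.477, -0.344, 0.121] [317, 108]
[0.477, -0.333, 0.122] [316, 109]
[0.477, -0.333, 0.126] [316, 108]
[0.477, -0.327, 0.105] [315, 114]
[0.478, -0.329, 0.108] [315, 113]
[0.479, -0.335, 0.094] [315, 116]
[0.479, -0.334, 0.098] [315, 115]
[0.479, -0.33, 0.115] [315, 111]
[0.479, -0.32, 0.115] [314, 112]
[0.48, -0.335, 0.109] [315, 112]
[0.48, -0.332, 0.118] [315, 110]
[0.48, -0.33, 0.123] [315, 109]
[0.481, -0.334, 0.124] [315, 108]
[0.481, -0.33, 0.091] [314, 117]
[0.481, -0.327, 0.104] [314, 114]
[0.482, -0.332, 0.095] [314, 116]
[0.482, -0.329, 0.107] [314, 113]
[0.482, -0.327, 0.116] [314, 111]
[0.482, -0.327, 0.119] [314, 110]
[0.483, -0.335, 0.097] [314, 115]
[0.483, -0.329, 0.122] [314, 109]
[0.483, -0.329, 0.126]
[... 351 characters left out ...]
0.487, -0.324, 0.093] [312, 117]
[0.488, -0.334, 0.119] [313, 109]
[0.488, -0.326, 0.107] [312, 113]
[0.489, -0.331, 0.094] [312, 116]
[0.489, -0.328, 0.103] [312, 114]
[0.489, -0.327, 0.111] [312, 112]
[0.498, -0.372, 0.027] [312, 128]
[0.539, -0.273, 0.01] [292, 141]
[0.572, -0.317, 0.099] [289, 112]
[0.573, -0.339, 0.118] [291, 105]
[0.573, -0.335, 0.127] [291, 103]
[0.573, -0.329, 0.114] [290, 107]
[0.573, -0.326, 0.126] [290, 104]
[0.573, -0.321, 0.089] [289, 114]
[0.573, -0.32, 0.094] [289, 113]
[0.573, -0.316, 0.119] [289, 107]
[0.574, -0.335, 0.088] [290, 113]
 t 3.84 tcp [ 0.5335 -0.3352  0.0388] ydir 3.15 z [ 0.001 -0.001 -1.   ] F [-0.75 -0.47 -1.1 ] M [ 0.03 -0.03  0.01] w 0.0856
```

```bash
cat >> h.py <<'E'
def tips(nm,c,r=.1,zlo=.0,ref="side0"):
    d=np.load(f"pics/{nm}_side.npy");d0=np.load(f"pics/{ref}.npy")
    P,uv=cloud("side",d,(np.abs(d-d0)>.02)&(d>0))
    k=(np.hypot(P[:,0]-c[0],P[:,1]-c[1])<r)
    return P[k]
E
python3 - <<'E'
from h import *
snap("g2");st()
Q=tips("g2",(.533,-.335));print(np.sort(Q[:,2])[:40].round(3))
E
```

```text
t 3.94 tcp [ 0.5333 -0.3352  0.0386] ydir 3.15 z [ 0.001 -0.001 -1.   ] F [ 0.28  0.01 -0.94] M [ 0.04 -0.02  0.04] w 0.0858
[0.01  0.014 0.015 0.028 0.089 0.089 0.09  0.091 0.092 0.093 0.093 0.093
 0.094 0.095 0.095 0.096 0.096 0.097 0.097 0.097 0.097 0.098 0.098 0.098
 0.099 0.099 0.099 0.1   0.1   0.102 0.102 0.103 0.103 0.103 0.104 0.105
 0.105 0.105 0.105 0.105]
```

State and vision disagree: the reported TCP height is 0.039, but both cameras' depth puts the open fingertips at about 0.088, where I'd expect 0.052. I'll go down in steps and look before trusting either.

Run:
```python
from h import *
ctrl.movel([.533,-.335,.02],max_speed=.08)
snap("g3");st()
Q=tips("g3",(.533,-.335));print(np.sort(Q[:,2])[:30].round(3))
im=cv2.imread("pics/g3_side.png");cv2.imwrite("pics/g3c.png",cv2.resize(im[60:180,230:390],(800,600),interpolation=cv2.INTER_CUBIC))
```

```text
t 4.42 tcp [ 0.533  -0.3349  0.0198] ydir 3.16 z [-0.  0. -1.] F [ 0.4  -0.33 -0.52] M [0.   0.   0.03] w 0.0856
[0.011 0.014 0.029 0.03  0.067 0.071 0.071 0.072 0.073 0.074 0.074 0.074
 0.075 0.076 0.076 0.076 0.077 0.078 0.078 0.079 0.079 0.08  0.08  0.081
 0.081 0.081 0.081 0.081 0.082 0.082]
```

View pics/g3c.png

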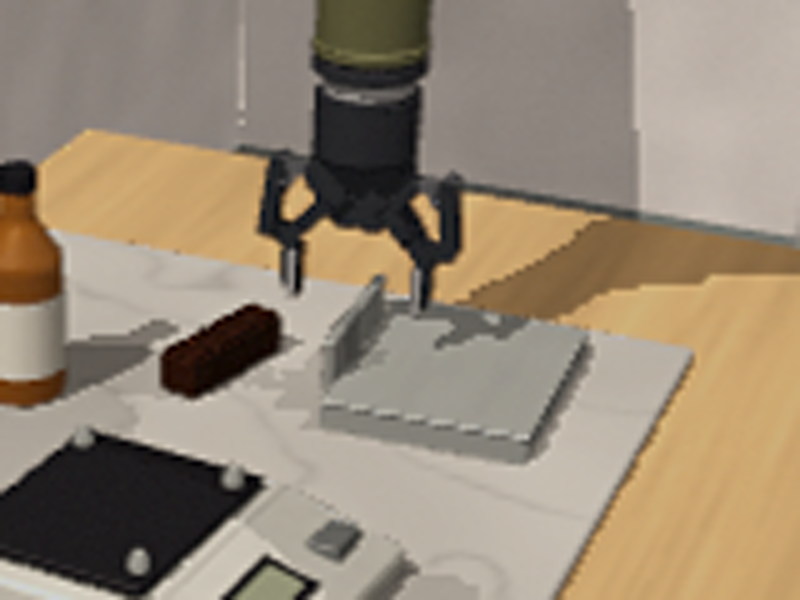

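Run:
```python
from h import *
ctrl.movel([.533,-.335,.004],max_speed=.06)
snap("g4");st()
Q=tips("g4",(.533,-.335));print(np.sort(Q[:,2])[:30].round(3))
k=Q[Q[:,2]>.055];a=k[k[:,2]<.085];
for s in(a[a[:,0]<.533],a[a[:,0]>.533]): print(np.percentile(s,[5,50,95],axis=0).round(3).tolist())
im=cv2.imread("pics/g4_side.png");cv2.imwrite("pics/g4c.png",cv2.resize(im[60:180,230:390],(800,600),interpolation=cv2.INTER_CUBIC))
```

```text
t 4.93 tcp [ 0.5331 -0.335   0.004 ] ydir 3.16 z [ 0.  0. -1.] F [0.24 0.22 0.49] M [ 0.   -0.05  0.02] w 0.0854
[0.008 0.012 0.026 0.053 0.055 0.057 0.058 0.059 0.059 0.06  0.06  0.061
 0.061 0.062 0.062 0.062 0.062 0.062 0.063 0.065 0.065 0.065 0.065 0.065
 0.066 0.067 0.067 0.067 0.067 0.069]
[[0.475, -0.34, 0.062], [0.48, -0.329, 0.072], [0.487, -0.324, 0.083]]
[[0.572, -0.338, 0.059], [0.576, -0.325, 0.07], [0.586, -0.319, 0.082]]
```

View pics/g4c.png

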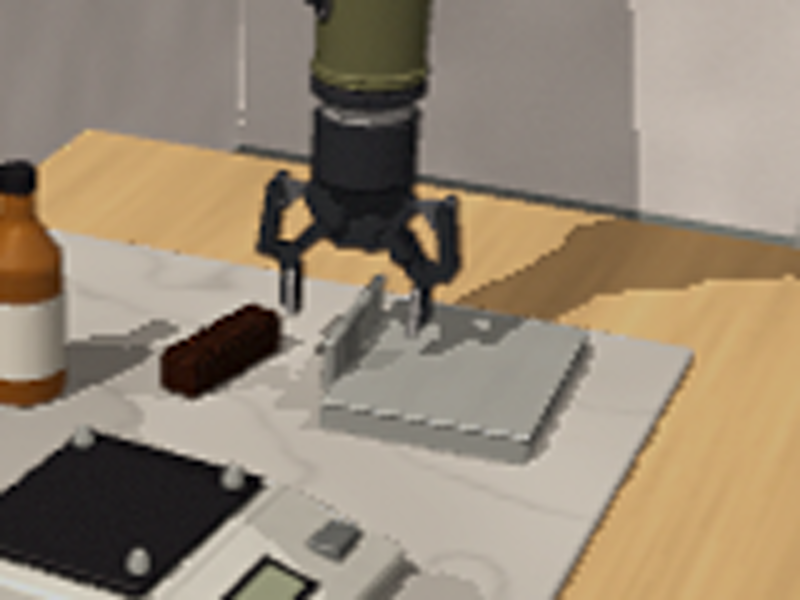

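Run:
```python
from h import *
ctrl.close_gripper(force=70);st("closed")
ctrl.movel([.533,-.335,.03],max_speed=.06);st("lift")
snap("g5")
im=cv2.imread("pics/g5_side.png");cv2.imwrite("pics/g5c.png",cv2.resize(im[60:180,230:390],(800,600),interpolation=cv2.INTER_CUBIC))
```

```text
closed t 5.62 tcp [ 0.5331 -0.335   0.0042] ydir 3.15 z [ 0. -0. -1.] F [-1.11  0.38  3.06] M [ 0.14  0.11 -0.07] w 0.0088
lift t 6.2 tcp [ 0.5329 -0.3351  0.0302] ydir 3.15 z [ 0. -0. -1.] F [ 0.09  0.1  -3.09] M [ 0.08 -0.21  0.04] w 0.0087
```

View pics/g5c.png

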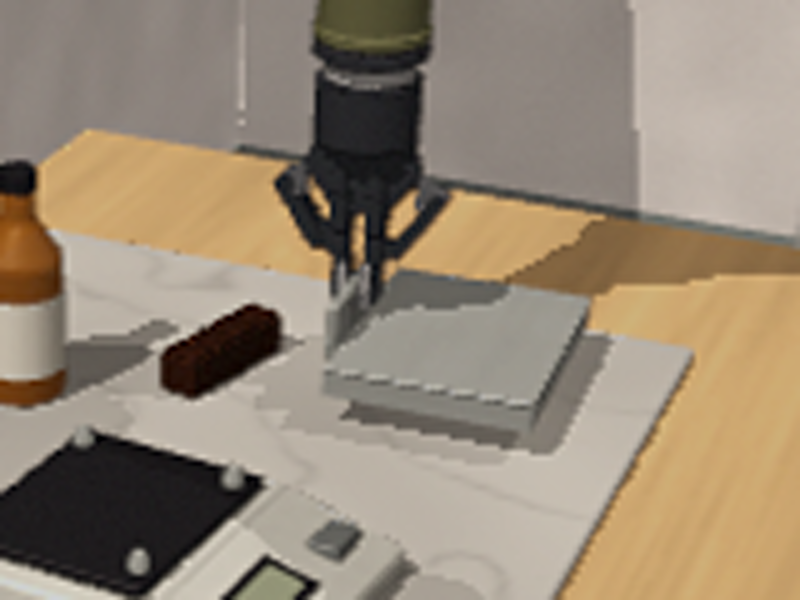

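```bash
cat >> h.py <<'E'
def plane(n,d,m):
    P,_=cloud(n,d,m);c=np.median(P,0);k=np.abs(P[:,2]-c[2])<.02
    for _ in range(4):
        A=np.c_[P[k,:2]-c[:2],np.ones(k.sum())];q=np.linalg.lstsq(A,P[k,2],rcond=None)[0]
        e=np.c_[P[:,:2]-c[:2],np.ones(len(P))]@q-P[:,2];k=np.abs(e)<.006
    return q.round(4),c.round(4),k.sum()
E
python3 - <<'E'
from h import *
for n,b in(("top",(372,420,183,215)),("side",(303,335,122,136))):
    d=np.load(f"pics/g5_{n}.npy");m=np.zeros(d.shape,bool);m[b[2]:b[3],b[0]:b[1]]=1
    print(n,plane(n,d,m))
ctrl.movel([.533,-.335,.14],max_speed=.15);st()
q=quat(-.093)
e=get_state()["eef_rot"]
# choose the variant nearest
print(abs(np.dot(q,e)),abs(np.dot(quat(-.093+np.pi),e)))
q=q if abs(np.dot(q,e))>.7 else quat(-.093+np.pi)
ctrl.movel([.6487,-.0006,.14],frame=q,max_speed=.2);st("hover")
ctrl.pause(.3)
ctrl.movel([.6487,-.0006,.105],max_speed=.1);st("hover")
snap("p1")
for n in("top","side"):
    for r in models.masks_of(n,"platter")[:1]: print(n,r["p"],r["point"],r["mask"].sum());np.save(f"pics/mp1_{n}.npy",r["mask"])
    im=cv2.imread(f"pics/p1_{n}.png");cv2.imwrite(f"pics/p1{n}c.png",cv2.resize(im[110:230,230:390] if n=="top" else im[80:215,180:360],(800,600),interpolation=cv2.INTER_CUBIC))
E
```

```text
top (array([0.0021, 0.0003, 0.0589]), array([ 0.452 , -0.3279,  0.059 ]), np.int64(1353))
side (array([0.0037, 0.0053, 0.0587]), array([ 0.4557, -0.314 ,  0.0587]), np.int64(446))
 t 7.18 tcp [ 0.5323 -0.3348  0.139 ] ydir 3.15 z [-0.002  0.001 -1.   ] F [-0.89  0.43 -4.67] M [ 0.07 -0.31 -0.04] w 0.0088
0.9972629778021128 0.07393133732301486
hover t 9.1 tcp [ 0.6485 -0.0022  0.1399] ydir -5.43 z [-0.    -0.001 -1.   ] F [ 0.27 -0.91 -4.08] M [ 0.04 -0.26  0.01] w 0.0087
hover t 9.9 tcp [ 6.487e-01 -5.000e-04  1.049e-01] ydir -5.32 z [-0.  0. -1.] F [ 0.17  0.53 -3.28] M [ 0.01 -0.31  0.05] w 0.0083
top 0.59 [295.8, 166.4] 2389
side 0.88 [250.7, 140.4] 2170
```

View pics/p1topc.png

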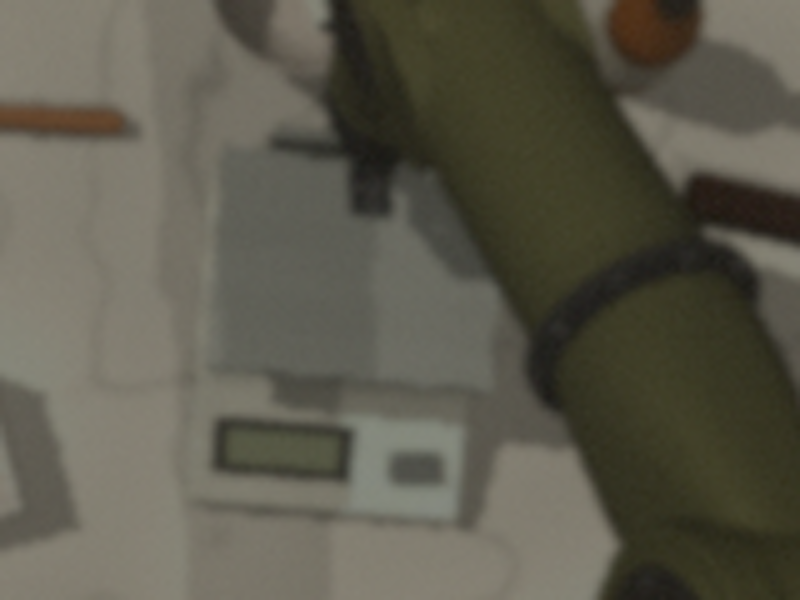

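View pics/p1sidec.png

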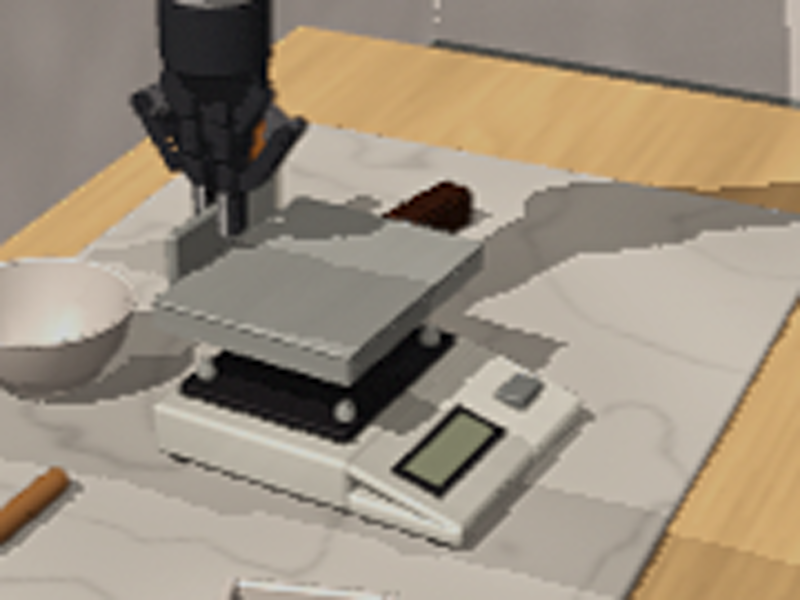

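```bash
cat >> h.py <<'E'
def fitx(n,m,parts,p0,z0,excl):
    M=cv2.GaussianBlur(m.astype(np.float32),(0,0),1);w=~excl
    def f(p): return ((cv2.GaussianBlur(render(n,parts,p,z0),(0,0),1)-M)[w]**2).sum()/M.sum()
    p=np.array(p0,float)
    for st in(.01,.003):
        r=minimize(f,p,method="Nelder-Mead",options=dict(initial_simplex=np.array([p,p+[st,0,0],p+[0,st,0],p+[0,0,st*6]]),xatol=1e-5,fatol=1e-6));p=r.x
    return p,r.fun
E
python3 - <<'E'
from h import *
z0=.105+.0078
# side also: model z
for n in("top","side"):
    m=np.load(f"pics/mp1_{n}.npy");im=cv2.imread(f"pics/p1_{n}.png")
    ex=np.zeros(m.shape,np.uint8)
    if n=="top": cv2.fillPoly(ex,[np.array([[294,130],[294,154],[310,156],[316,143],[345,185],[400,230],[420,80],[290,80]])],1)
    else: cv2.fillPoly(ex,[np.array([[212,80],[216,127],[240,135],[252,128],[252,80]])],1)
    p=fitx(n,m,PARTS["platter"],[.569,.006,-.093],z0,ex>0);print(n,p[0].round(4),p[1].round(4))
    p=fitx(n,m,PARTS["platter"],[.569,.006,-.093],z0+.003,ex>0);print(n,"+3mm",p[0].round(4),p[1].round(4))
    o=im.copy();c=cv2.findContours(m.astype(np.uint8),0,1)[0];cv2.drawContours(o,c,-1,(0,0,255),1)
    r=render(n,PARTS["platter"],p[0],z0);c=cv2.findContours((r>.5).astype(np.uint8),0,1)[0];cv2.drawContours(o,c,-1,(0,255,0),1)
    o=o[110:230,230:390] if n=="top" else o[80:215,180:360]
    cv2.imwrite(f"pics/p1o{n}.png",cv2.resize(o,(480,360),interpolation=cv2.INTER_NEAREST))
    d=np.load(f"pics/p1_{n}.npy");P,_=cloud(n,d,m);print("z plate med",np.median(P[:,2]))
a=np.hstack([cv2.imread("pics/p1otop.png")[:, :400],cv2.imread("pics/p1oside.png")[:,:400]]);cv2.imwrite("pics/p1o.png",a)
E
```

```text
top [ 0.5702  0.0048 -0.0898] 0.0107
top +3mm [ 0.5698  0.005  -0.091 ] 0.0109
z plate med 0.13366561342314387
side [ 0.5657  0.0061 -0.1013] 0.0014
side +3mm [ 0.5634  0.0113 -0.1002] 0.0016
z plate med 0.13381555498809322
```

View pics/p1o.png

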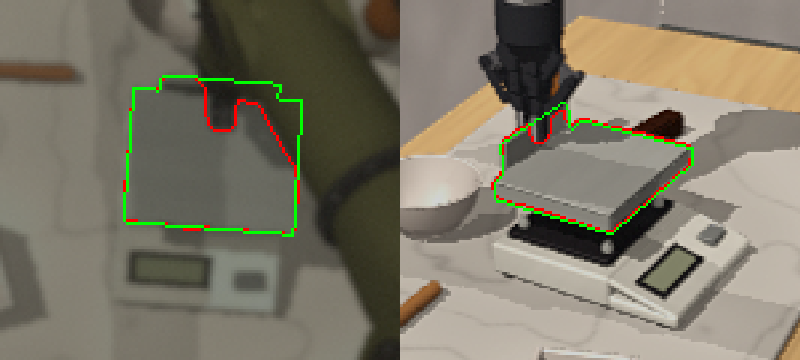

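Run:
```python
from h import *
x,y=.6499,.0005
ctrl.movel([x,y,.076],max_speed=.08);st("pre")
for z in(.070,.067,.064,.062,.060,.058,.057,.056,.055):
    ctrl.movel([x,y,z],max_speed=.04);s=get_state();print(z,round(s["time"],2),s["tcp_pos"].round(4),s["contact_force"].round(1),s["wrist_torque"].round(2),round(float(s["width"]),4))
    if abs(s["contact_force"][2]+3.5)>12: break
```

```text
pre t 10.62 tcp [6.496e-01 6.000e-04 7.530e-02] ydir -5.32 z [-0.001  0.    -1.   ] F [-0.46 -0.61 -3.15] M [-0.02 -0.26  0.02] w 0.009
0.07 10.92 [6.498e-01 4.000e-04 6.990e-02] [-0.5 -0.1 -3.6] [-0.02 -0.28  0.01] 0.0088
0.067 11.17 [6.498e-01 4.000e-04 6.690e-02] [ 0.8 -0.3 -4.2] [-0.08 -0.29  0.  ] 0.009
0.064 11.42 [6.497e-01 4.000e-04 6.370e-02] [-0.1 -1.  -3.2] [-0.02 -0.28 -0.02] 0.0087
0.062 11.67 [6.498e-01 6.000e-04 6.190e-02] [-0.   0.  -4.1] [-0.02 -0.28  0.01] 0.0089
0.06 11.92 [0.6499 0.0007 0.0599] [-0.3  0.9 -5.3] [ 0.12 -0.31  0.  ] 0.0089
0.058 12.17 [6.499e-01 6.000e-04 5.790e-02] [ 0.2  0.5 -5.3] [ 0.13 -0.34 -0.05] 0.0092
0.057 12.42 [6.499e-01 6.000e-04 5.700e-02] [ 0.6  1.7 -5.5] [ 0.2  -0.39  0.01] 0.0088
0.056 12.67 [6.501e-01 6.000e-04 5.630e-02] [ 1.3  1.5 -0.9] [ 0.23 -0.14 -0.  ] 0.0083
0.055 12.92 [6.502e-01 6.000e-04 5.620e-02] [-2.7  0.6  6.6] [ 0.15  0.49 -0.08] 0.0088
```

Run:
```python
from h import *
ctrl.movel([.65,.0006,.0562],max_speed=.05)
ctrl.ungrasp();st("open")
ctrl.movel([.65,.0006,.14],max_speed=.2);st()
snap("p2")
for n in("top","side"):
    for r in models.masks_of(n,"platter")[:1]: print(n,r["p"],r["point"],r["mask"].sum());np.save(f"pics/mp2_{n}.npy",r["mask"]);d=np.load(f"pics/p2_{n}.npy");print(plane(n,d,cv2.erode(r["mask"].astype(np.uint8),np.ones((7,7)))>0))
    if n=="side": 
        p=fit({n:r["mask"]},PARTS["platter"],[.57,.008,-.093],.064);print(p)
im=cv2.imread("pics/p2_side.png");cv2.imwrite("pics/p2c.png",cv2.resize(im[60:210,170:370],(800,600),interpolation=cv2.INTER_CUBIC))
```

```text
open t 13.89 tcp [6.50e-01 6.00e-04 5.62e-02] ydir -5.33 z [ 0. -0. -1.] F [ 0.04 -0.03  1.21] M [ 0.01 -0.01  0.02] w 0.0854
 t 14.46 tcp [6.499e-01 5.000e-04 1.401e-01] ydir -5.33 z [ 0. -0. -1.] F [-0.27  0.64 -0.64] M [-0.03  0.07 -0.  ] w 0.0854
top 0.8 [296.1, 165.2] 2361
(array([-0.0051,  0.0021,  0.0853]), array([0.5633, 0.0192, 0.0854]), np.int64(1564))
side 0.72 [244.9, 155.3] 2204
(array([ 0.0034, -0.0033,  0.0854]), array([0.5726, 0.0255, 0.0855]), np.int64(1406))
(array([ 0.56882021,  0.00607684, -0.10397225]), np.float64(0.006886992137879133))
```

View pics/p2c.png

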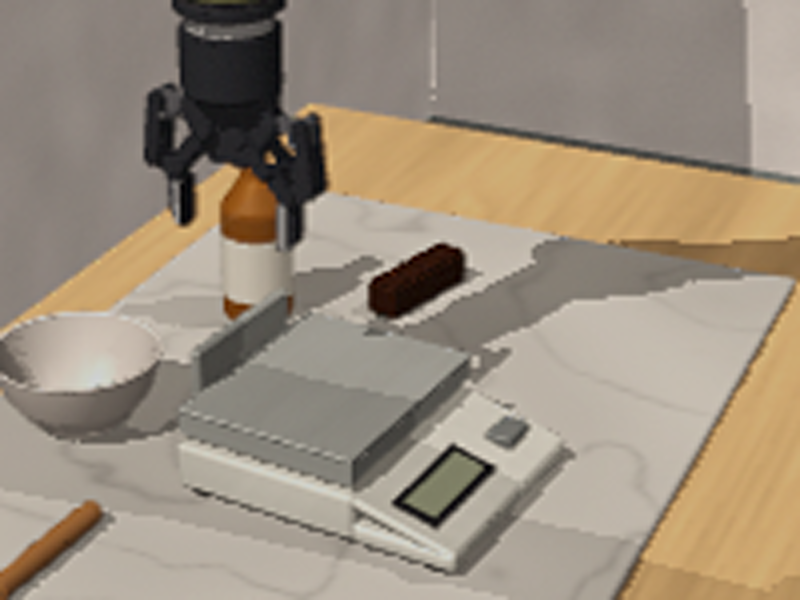

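Run:
```python
from h import *
a=.272;x=.445-.0485*np.cos(a);y=.3166-.0485*np.sin(a);print(x,y)
for z in(.1,-.002): print([b[:2] for b in best((x,y,z),a)])
print([b[:2] for b in best((.52,.01,.1),-.093)])
o=best((x,y,.1),a)[0]
ctrl.movep([x,y,.1],o[2]);st("above")
ctrl.movel([x,y,.03],frame=o[2],max_speed=.12);st("mid")
snap("d1")
im=cv2.imread("pics/d1_side.png");cv2.imwrite("pics/d1c.png",cv2.resize(im[130:280,170:370],(800,600),interpolation=cv2.INTER_CUBIC))
```

```text
0.3982830779441103 0.30357006547890875
[(np.float64(0.5053945129634975), [np.float64(-0.24), np.float64(0.48), np.float64(-0.67), np.float64(1.95), np.float64(0.4), np.float64(0.84), np.float64(-0.86)]), (np.float64(2.3055005359052307), [np.float64(-1.38), np.float64(0.69), np.float64(1.15), np.float64(1.97), np.float64(-0.76), np.float64(1.01), np.float64(-2.74)])]
[(np.float64(0.6235629330023436), [np.float64(-0.36), np.float64(0.62), np.float64(-0.52), np.float64(2.06), np.float64(0.54), np.float64(0.6), np.float64(-0.97)]), (np.float64(2.0226267137388625), [np.float64(-1.34), np.float64(0.91), np.float64(1.15), np.float64(2.07), np.float64(-1.08), np.float64(0.96), np.float64(-2.45)])]
[(np.float64(0.3983950142563548), [np.float64(0.31), np.float64(0.49), np.float64(-0.55), np.float64(1.91), np.float64(0.34), np.float64(0.84), np.float64(-0.51)]), (np.float64(2.5150650665815393), [np.float64(0.7), np.float64(0.79), np.float64(-1.36), np.float64(1.9), np.float64(0.85), np.float64(1.19), np.float64(2.08)])]
above t 16.12 tcp [0.3997 0.3027 0.1   ] ydir 15.44 z [ 0.001 -0.    -1.   ] F [ 0.94  0.21 -0.05] M [ 0.01 -0.    0.01] w 0.085
mid t 16.86 tcp [0.3986 0.3038 0.0303] ydir 15.56 z [ 0.  0. -1.] F [ 0.7   0.48 -0.3 ] M [-0.    0.01 -0.01] w 0.0852
```

View pics/d1c.png

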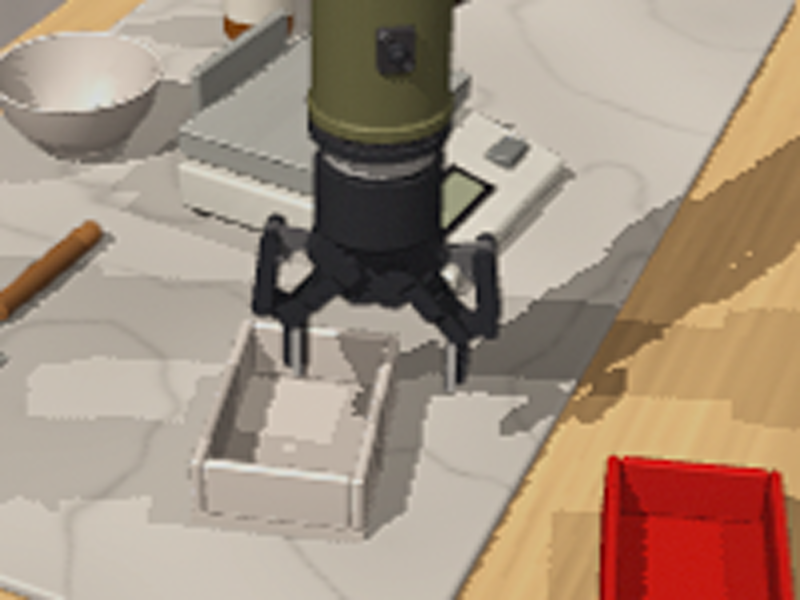

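Run:
```python
from h import *
x,y=.3983,.3036
ctrl.movel([x,y,-.002],max_speed=.06);st("down")
ctrl.close_gripper(force=70);st("closed")
ctrl.movel([x,y,.02],max_speed=.06);st("lift")
snap("d2")
for n in("top","side"):
    for r in models.masks_of(n,"dish"):
        u,v=r["point"]
        if (n=="top" and abs(u-212)<15 and abs(v-202)<15) or (n=="side" and abs(u-244)<15 and abs(v-236)<20):
            m=cv2.erode(r["mask"].astype(np.uint8),np.ones((3,3)))>0;d=np.load(f"pics/d2_{n}.npy");P,_=cloud(n,d,m);np.save(f"pics/md2_{n}.npy",r["mask"])
            k=P[:,2]<.062;print(n,r["p"],np.histogram(P[:,2],12)[0],np.percentile(P[:,2],[2,98]))
im=cv2.imread("pics/d2_side.png");cv2.imwrite("pics/d2c.png",cv2.resize(im[130:280,170:370],(800,600),interpolation=cv2.INTER_CUBIC))
```

```text
down t 17.64 tcp [ 0.3981  0.3037 -0.0021] ydir 15.6 z [-0. -0. -1.] F [ 0.29 -0.24  0.62] M [ 0.01 -0.04 -0.03] w 0.0853
closed t 18.33 tcp [ 0.3984  0.3036 -0.0018] ydir 15.57 z [ 0. -0. -1.] F [-0.46 -0.59  4.76] M [-0.2   0.15 -0.04] w 0.007
lift t 18.85 tcp [0.3985 0.3036 0.0202] ydir 15.57 z [ 0.  0. -1.] F [-0.17  0.12 -4.46] M [-0.05  0.23 -0.01] w 0.0067
top 0.73 [41 83 80 10  3  5  2  4  4 15 10  2] [0.03458207 0.08151188]
side 0.61 [ 66 589 127  85  96  89  92  85  85  91 124 131] [0.03777754 0.08136843]
```

View pics/d2c.png

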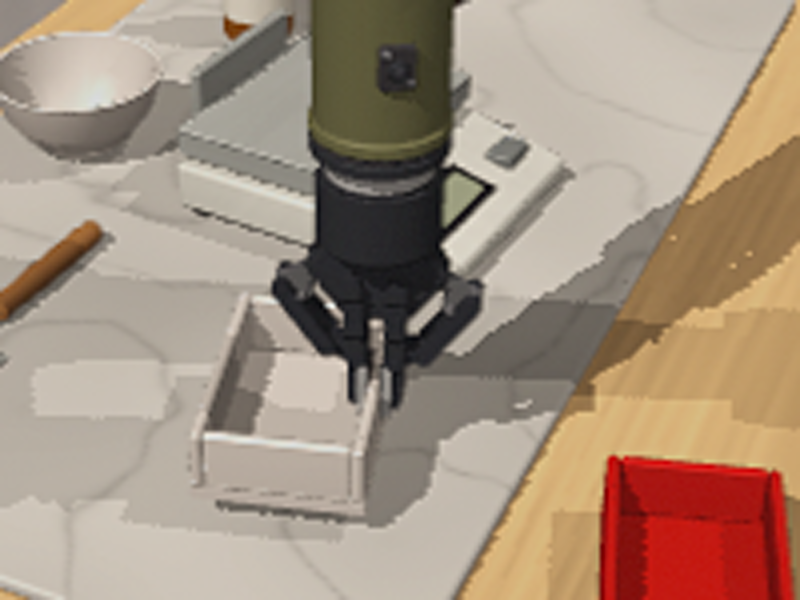

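Run:
```python
from h import *
x,y=.522,.012
ctrl.movel([.3983,.3036,.135],max_speed=.15)
e=get_state()["eef_rot"];q=quat(-.093);q=q if abs(np.dot(q,e))>.7 else quat(-.093+np.pi)
ctrl.movel([x,y,.135],frame=q,max_speed=.18);ctrl.pause(.2);st("hover")
ctrl.movel([x,y,.082],max_speed=.08);st("low")
snap("d3")
n="side"
for n in("top","side"):
  for r in models.masks_of(n,"dish"):
    P,_=cloud(n,np.load(f"pics/d3_{n}.npy"),r["mask"]);c=np.median(P,0)
    if np.hypot(c[0]-.57,c[1])<.1:
        np.save(f"pics/md3_{n}.npy",r["mask"]);print(n,r["p"],r["point"]);print(fit({n:r["mask"]},PARTS["dish"],[.57,.0075,-.093],.096))
im=cv2.imread("pics/d3_side.png");cv2.imwrite("pics/d3c.png",cv2.resize(im[60:210,170:370],(800,600),interpolation=cv2.INTER_CUBIC))
```

```text
hover t 22.07 tcp [0.5219 0.0125 0.1351] ydir -5.27 z [ 0.  0. -1.] F [ 0.3  -0.35 -5.01] M [ 0.02  0.25 -0.04] w 0.0066
low t 22.88 tcp [0.5224 0.0122 0.0823] ydir -5.32 z [ 0.001  0.    -1.   ] F [-0.22 -0.28 -4.12] M [0.07 0.2  0.05] w 0.0067
top 0.79 [284.0, 161.9]
(array([ 0.57442125,  0.03744726, -0.17884276]), np.float64(1.998646855354309))
side 0.68 [247.8, 149.2]
(array([ 0.56938597,  0.01488215, -0.04298116]), np.float64(0.25297608971595764))
```

View pics/d3c.png

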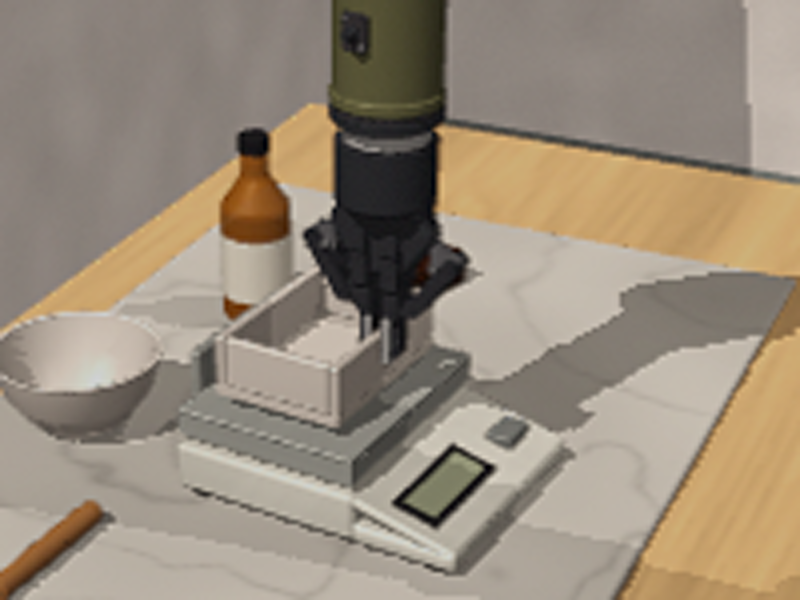

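Run:
```python
from h import *
x,y=.522,.0115
for z in(.076,.0735,.0725,.0715,.0707):
    ctrl.movel([x,y,z],max_speed=.04);s=get_state();print(z,round(s["time"],2),s["tcp_pos"].round(4),s["contact_force"].round(1),s["wrist_torque"].round(2))
    if s["contact_force"][2]>0: break
ctrl.ungrasp();st("open")
ctrl.movel([x,y,.15],max_speed=.18);st()
ctrl.close_gripper(force=40)
snap("d4")
for n in("top","side"):
  for r in models.masks_of(n,"dish"):
    P,_=cloud(n,np.load(f"pics/d4_{n}.npy"),r["mask"]);c=np.median(P,0)
    if np.hypot(c[0]-.57,c[1])<.1:
        np.save(f"pics/md4_{n}.npy",r["mask"]);print(n,r["p"],r["point"]);print(fit({n:r["mask"]},PARTS["dish"],[.57,.0075,-.093],.086))
im=cv2.imread("pics/d4_side.png");cv2.imwrite("pics/d4c.png",cv2.resize(im[60:210,170:370],(800,600),interpolation=cv2.INTER_CUBIC))
im=cv2.imread("pics/d4_top.png");cv2.imwrite("pics/d4t.png",cv2.resize(im[110:230,230:390],(800,600),interpolation=cv2.INTER_CUBIC))
```

```text
0.076 23.38 [0.5217 0.0114 0.0757] [-0.4 -0.2 -4. ] [0.05 0.24 0.04]
0.0735 23.63 [0.5219 0.0115 0.0733] [ 0.4 -0.8 -4. ] [-0.01  0.13 -0.04]
0.0725 23.88 [0.5222 0.0116 0.0726] [-0.6  0.3 -4.4] [0.01 0.09 0.01]
0.0715 24.13 [0.5222 0.0115 0.0722] [-2.7  0.3  6.4] [-0.07  0.66 -0.02]
open t 24.88 tcp [0.522  0.0115 0.0715] ydir -5.33 z [-0.  0. -1.] F [-0.03  0.33 -0.21] M [0.04 0.01 0.03] w 0.0856
 t 25.46 tcp [0.5216 0.0112 0.1494] ydir -5.35 z [-0. -0. -1.] F [ 0.04 -1.22 -0.72] M [-0.02  0.   -0.02] w 0.0853
top 0.91 [284.4, 161.8]
(array([ 0.56833341,  0.04250248, -0.28302706]), np.float64(1.948307991027832))
side 0.62 [251.5, 147.6]
(array([ 0.56898086,  0.00966568, -0.07689625]), np.float64(0.002882380736991763))
```

View pics/d4c.png

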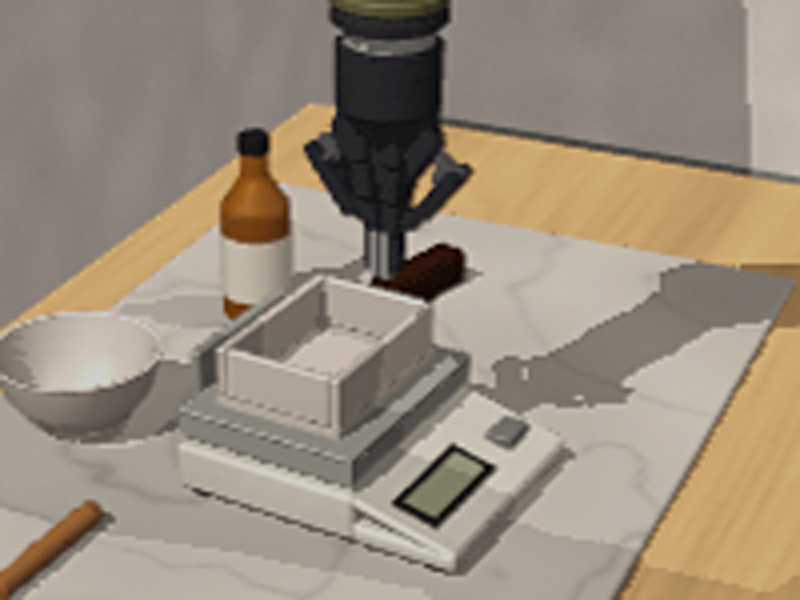

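View pics/d4t.png

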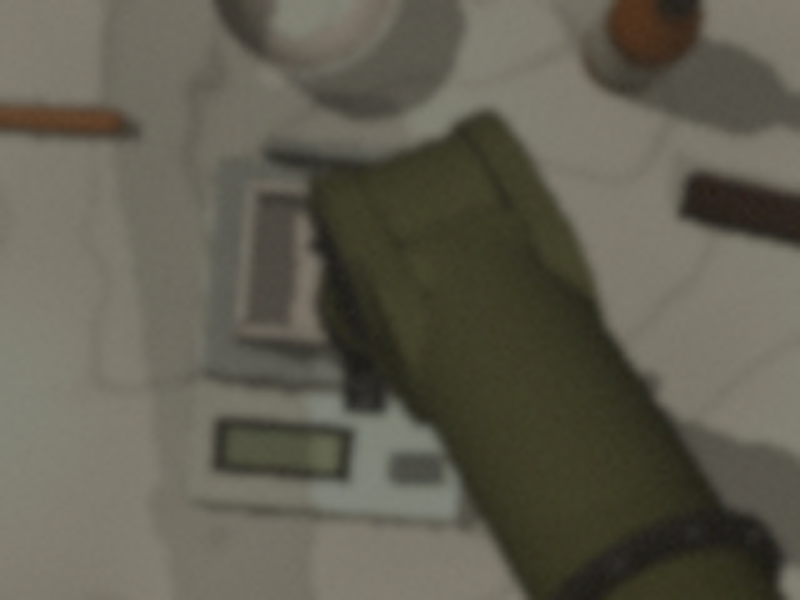

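Run:
```python
from h import *
Q=tips("d4",(.522,.0112),.06);print(np.sort(Q[Q[:,2]>.14][:,2])[:10].round(3))
x,y=.4385,-.0426
o=best((x,y,.08),np.pi/2-.093);print([b[:2] for b in o])
ctrl.movep([x,y,.08],o[0][2]);st("above")
ctrl.movel([x,y,.03],max_speed=.1,frame=o[0][2]);st("near")
snap("t1")
Q=tips("t1",(x,y),.06);print(np.sort(Q[Q[:,2]>.055][:,2])[:10].round(3))
im=cv2.imread("pics/t1_side.png");cv2.imwrite("pics/t1c.png",cv2.resize(im[90:210,210:370],(800,600),interpolation=cv2.INTER_CUBIC))
```

```text
[0.187 0.187 0.189 0.19  0.19  0.19  0.191 0.191 0.191 0.193]
[(np.float64(1.2617567409233799), [np.float64(0.16), np.float64(0.38), np.float64(-0.16), np.float64(2.13), np.float64(0.1), np.float64(0.65), np.float64(-1.73)]), (np.float64(1.3136855174302777), [np.float64(0.71), np.float64(0.51), np.float64(-0.96), np.float64(2.12), np.float64(0.59), np.float64(0.81), np.float64(0.85)])]
above t 27.57 tcp [ 0.4391 -0.0423  0.0802] ydir -95.2 z [ 0.001  0.    -1.   ] F [-0.35  0.38 -0.52] M [-0.03 -0.04  0.07] w -0.0002
near t 28.23 tcp [ 0.4387 -0.0425  0.0302] ydir -95.31 z [ 0.  0. -1.] F [ 0.86 -0.01  0.11] M [ 0.01  0.05 -0.02] w 0.0002
[0.063 0.064 0.064 0.065 0.065 0.066 0.066 0.067 0.068 0.068]
```

View pics/t1c.png

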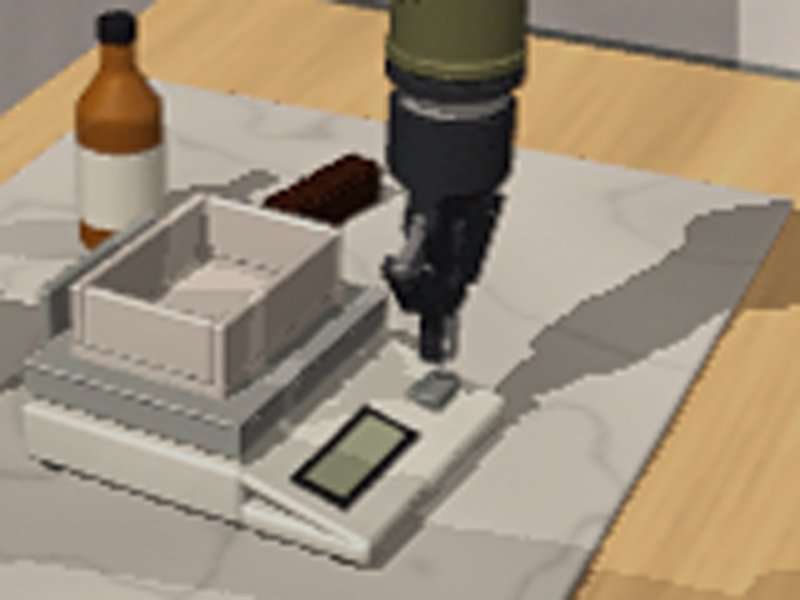

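Run:
```python
from h import *
x,y=.4385,-.0426
for z in[.019,.017,.016,.015,.014,.013,.012,.011,.010,.009,.008,.007,.006]:
    ctrl.movel([x,y,z],max_speed=.05);s=get_state();f=s["contact_force"];print(z,round(s["time"],2),s["tcp_pos"].round(4),f.round(1))
    if f[2]>10: break
```

```text
0.019 28.69 [ 0.4382 -0.0426  0.0187] [ 0.1 -0.1 -0.8]
0.017 28.94 [ 0.4385 -0.0426  0.0169] [-0.3 -0.   0. ]
0.016 29.19 [ 0.4385 -0.0426  0.016 ] [-0.4  0.6  0.1]
0.015 29.44 [ 0.4386 -0.0426  0.015 ] [ 0.6 -0.2  0.8]
0.014 29.69 [ 0.4386 -0.0426  0.0141] [0.5 0.8 1.8]
0.013 29.94 [ 0.4386 -0.0426  0.013 ] [-0.8 -0.   2.8]
0.012 30.19 [ 0.4386 -0.0426  0.012 ] [-0.7 -0.2  3.6]
0.011 30.44 [ 0.4386 -0.0426  0.0111] [-0.9 -0.1  6.5]
0.01 30.69 [ 0.4387 -0.0426  0.0108] [-2.3  0.2 18.9]
```

```bash
cat >> h.py <<'E'
TIP=.0366
def barpose(P,yaw,tool_tilt):
    # P: tip midpoint world; tool_tilt>0: tool rotated about bar y axis
    ax=np.array([-np.sin(yaw),np.cos(yaw),0]);d=Rot.from_rotvec(ax*tool_tilt).apply([0,0,-1.])
    tcp=np.array(P)+TIP*d
    s=get_state()["qpos"];o=[]
    for k in(0,np.pi):
        q=quat(yaw+np.pi/2+k,ax*tool_tilt);j=ctrl.ik(tcp,q)
        if j is not None:o.append((np.abs(np.array(j)-s).max(),tcp,q,np.round(j,2)))
    o.sort(key=lambda a:a[0]);return o
E
python3 - <<'E'
from h import *
ctrl.movel([.4385,-.0426,.09],max_speed=.15);st("up")
ctrl.ungrasp()
snap("c0")
c0=[]
for n in("top","side"):
    r=models.masks_of(n,"chocolate")
    for a in r[:2]: print(n,a["p"],a["point"])
    p=fit({n:r[0]["mask"]},PARTS["chocolate"],[.6215,-.297,1.325]);print(p);c0.append(p[0])
im=cv2.imread("pics/c0_side.png");cv2.imwrite("pics/c0c.png",cv2.resize(im[60:210,190:390],(800,600),interpolation=cv2.INTER_CUBIC))
al=.16
yaw=1.325-np.pi;b=np.array([np.cos(yaw),np.sin(yaw)]);P=np.r_[np.array([.6215,-.297])+b*.044,.0355]
for dz in(.09,0):
    for o in barpose(P+[0,0,dz],yaw,al): print(o[0].round(2),o[1].round(3),o[3])
yd=-.085-np.pi/2
b=np.array([np.cos(yd),np.sin(yd)])
for o in barpose(np.r_[np.array([.57,.008])+b*.039,.18],yd,0): print(o[0].round(2),o[1].round(3),o[3])
E
```

```text
up t 31.38 tcp [ 0.438  -0.0426  0.0893] ydir -95.33 z [-0.001  0.    -1.   ] F [ 0.39 -0.2   0.42] M [-0.02 -0.01 -0.  ] w -0.0002
top 0.71 [292.9, 144.4]
top 0.66 [384.1, 155.3]
(array([ 0.51122379, -0.24295336,  1.92934171]), np.float64(1.088413953781128))
side 0.71 [252.5, 148.8]
side 0.56 [273.7, 129.4]
(array([ 0.63703197, -0.08392411,  0.65560489]), np.float64(0.6114716529846191))
0.85 [ 0.612 -0.334  0.089] [ 0.39  0.75  0.3   1.37 -0.39  1.13 -2.58]
1.75 [ 0.612 -0.334  0.089] [ 0.85  0.79 -0.6   1.37  0.28  1.12  0.03]
0.8 [ 0.612 -0.334 -0.001] [ 0.41  0.84  0.27  1.45 -0.43  0.97 -2.53]
1.7 [ 0.612 -0.334 -0.001] [ 0.86  0.89 -0.61  1.44  0.37  0.97 -0.02]
1.04 [ 0.567 -0.031  0.143] [-0.46  0.56  0.75  1.74 -0.44  1.02 -2.77]
1.32 [ 0.567 -0.031  0.143] [ 0.4   0.51 -0.6   1.73  0.33  1.01 -0.41]
```

View pics/c0c.png

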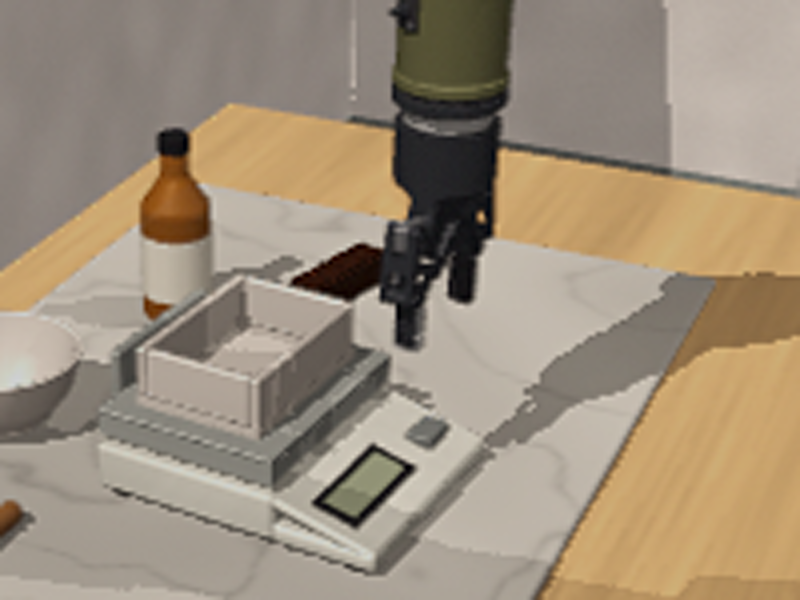

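Run:
```python
from h import *
al=.16
yaw=1.325-np.pi;b=np.array([np.cos(yaw),np.sin(yaw)]);P=np.r_[np.array([.6215,-.297])+b*.044,.0355]
o=[a for a in barpose(P+[0,0,.09],yaw,al) if abs(a[3][6])<1.5][0]
ctrl.movep(o[1],o[2]);st("above")
ctrl.movel(o[1]-[0,0,.05],frame=o[2],max_speed=.12);st("mid")
snap("c1")
im=cv2.imread("pics/c1_side.png");cv2.imwrite("pics/c1c.png",cv2.resize(im[60:180,230:390],(800,600),interpolation=cv2.INTER_CUBIC))
```

```text
above t 33.9 tcp [ 0.6125 -0.3324  0.0895] ydir -14.02 z [ 0.039  0.155 -0.987] F [1.27 0.41 0.08] M [-0.12  0.05  0.01] w 0.0853
mid t 34.47 tcp [ 0.6126 -0.3335  0.0397] ydir -14.05 z [ 0.039  0.155 -0.987] F [ 0.64 -0.38  0.16] M [-0.12  0.    0.02] w 0.0856
```

View pics/c1c.png

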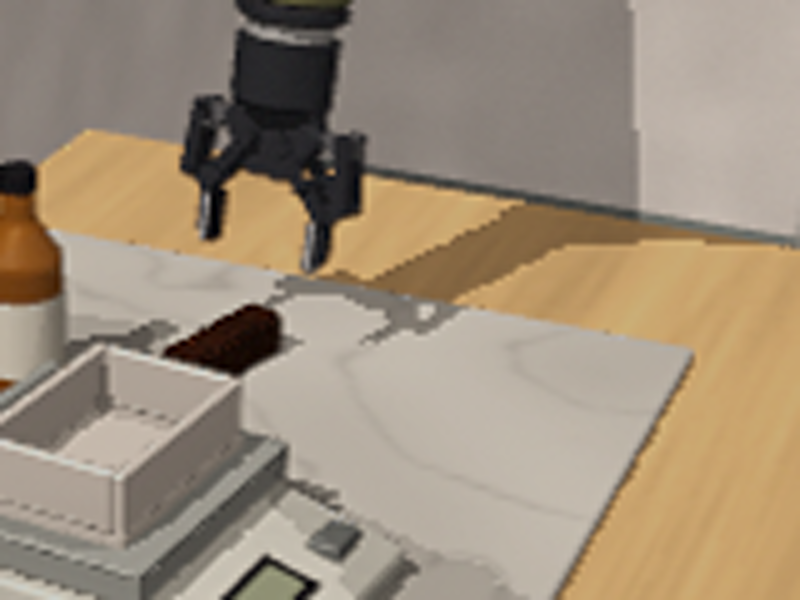

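Run:
```python
from h import *
s=get_state()["tcp_pos"]
ctrl.movel([.6120,-.3335,-.001],max_speed=.06);st("down")
snap("c2")
Q=tips("c2",(.611,-.34),.09);Q=Q[(Q[:,2]>.03)&(Q[:,2]<.075)];print(np.sort(Q[:,2])[:8].round(3))
for a in(Q[Q[:,0]<.611],Q[Q[:,0]>.611]): print(np.percentile(a,[5,50,95],axis=0).round(3).tolist())
im=cv2.imread("pics/c2_side.png");cv2.imwrite("pics/c2c.png",cv2.resize(im[80:155,240:340],(800,600),interpolation=cv2.INTER_CUBIC))
```

```text
down t 35.39 tcp [ 0.6123 -0.3335 -0.0008] ydir -14.09 z [ 0.039  0.155 -0.987] F [ 0.29 -0.13  0.36] M [-0.12  0.07  0.01] w 0.0855
[0.03  0.046 0.047 0.047 0.049 0.049 0.049 0.052]
[[0.552, -0.334, 0.047], [0.56, -0.323, 0.062], [0.569, -0.315, 0.074]]
[[0.647, -0.365, 0.049], [0.652, -0.348, 0.063], [0.662, -0.342, 0.073]]
```

View pics/c2c.png

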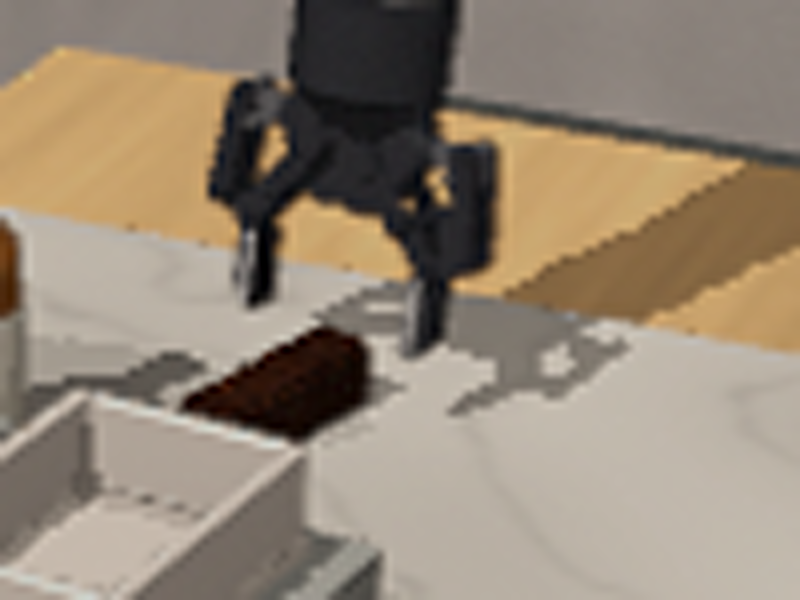

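Run:
```python
from h import *
ctrl.close_gripper(force=45);st("closed")
ctrl.movel([.6120,-.3335,.02],max_speed=.05);st("lift")
snap("c3")
im=cv2.imread("pics/c3_side.png");cv2.imwrite("pics/c3c.png",cv2.resize(im[80:155,240:340],(800,600),interpolation=cv2.INTER_CUBIC))
```

```text
closed t 36.04 tcp [ 6.123e-01 -3.337e-01 -6.000e-04] ydir -14.09 z [ 0.039  0.154 -0.987] F [ 0.39 -1.16  2.9 ] M [-0.16  0.13  0.02] w 0.0303
lift t 36.61 tcp [ 0.612  -0.3336  0.0202] ydir -14.08 z [ 0.039  0.154 -0.987] F [ 0.72 -0.58 -1.9 ] M [-0.25  0.09 -0.04] w 0.0307
```

View pics/c3c.png

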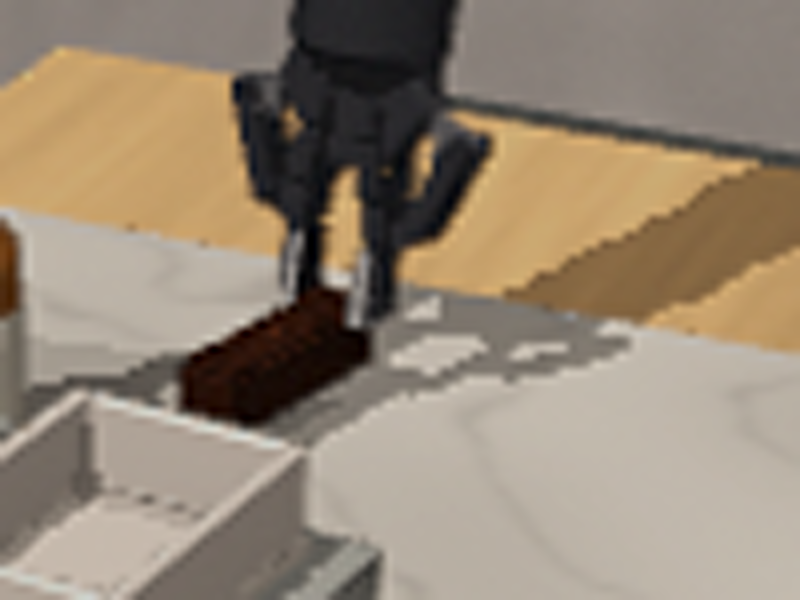

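Run:
```python
from h import *
ctrl.movel([.6120,-.3335,.165],max_speed=.15)
yd=-.085-np.pi/2;b=np.array([np.cos(yd),np.sin(yd)]);P=np.r_[np.array([.57,.008])+b*.039,.20]
o=[a for a in barpose(P,yd,0) if abs(a[3][6])<1.5][0];print(o[1],o[3])
ctrl.movel(o[1],frame=o[2],max_speed=.15);ctrl.pause(.2);st("hover")
ctrl.movel(o[1]-[0,0,.02],frame=o[2],max_speed=.08);st("h2")
snap("c4")
im=cv2.imread("pics/c4_side.png");cv2.imwrite("pics/c4c.png",cv2.resize(im[80:200,180:340],(800,600),interpolation=cv2.INTER_CUBIC))
for r in models.masks_of("side","chocolate")[:2]:
    P,_=cloud("side",np.load("pics/c4_side.npy"),r["mask"]);print(r["p"],r["point"],np.percentile(P,[3,50,97],axis=0).round(3).tolist())
```

```text
[ 0.56668899 -0.0308592   0.1634    ] [ 0.43  0.5  -0.64  1.7   0.34  1.06 -0.41]
hover t 40.22 tcp [ 0.5667 -0.0313  0.1633] ydir -4.91 z [-0.  0. -1.] F [ 0.17  0.42 -1.25] M [-0.05  0.01 -0.02] w 0.0304
h2 t 40.62 tcp [ 0.5663 -0.0309  0.1429] ydir -4.86 z [-0.001  0.    -1.   ] F [ 0.56  0.31 -0.26] M [-0.03  0.    0.04] w 0.0302
```

View pics/c4c.png

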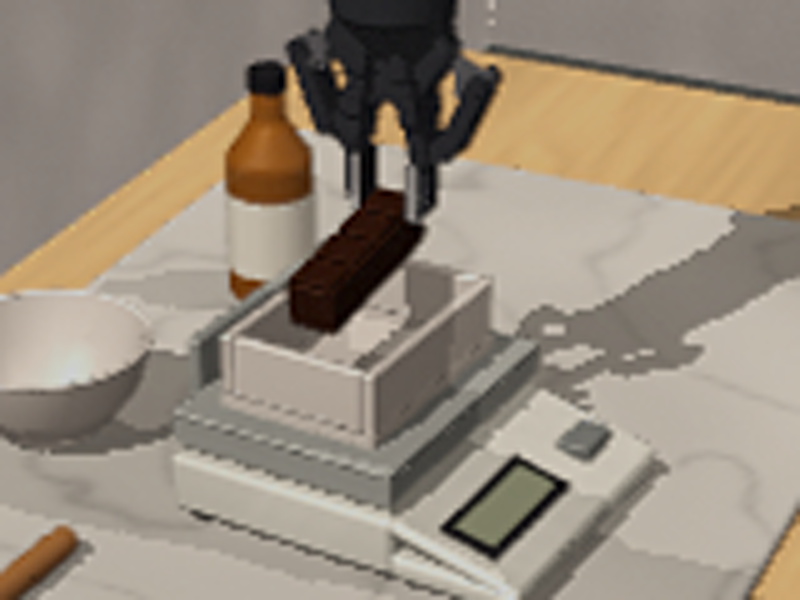

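Run:
```python
from h import *
im=cv2.imread("pics/c4_side.png").astype(int);d=np.load("pics/c4_side.npy")
m=(im[...,2]<95)&(im[...,2]>im[...,0]+8);m[:, :236]=0;m[:,268:]=0;m[:116]=0;m[148:]=0
P,uv=cloud("side",d,m);P=P[(np.abs(P[:,0]-.567)<.05)&(np.abs(P[:,1])<.1)&(P[:,2]>.14)]
print(len(P))
e=np.array([np.sin(.085),np.cos(.085)])
u=(P[:,:2]-[.57,.008])@e; v=(P[:,:2]-[.57,.008])@np.array([np.cos(.085),-np.sin(.085)])
for a in np.arange(-.06,.09,.015):
    k=(u>=a)&(u<a+.015)
    if k.sum()>4: print(round(a,3),k.sum(),"z",np.percentile(P[k,2],[3,50,97]).round(3),"v",np.percentile(v[k],[3,97]).round(3))
print(u.min(),u.max(),np.percentile(u,[1,99]))
```

```text
424
-0.045 38 z [0.162 0.188 0.201] v [-0.03   0.012]
-0.03 43 z [0.158 0.184 0.19 ] v [-0.02  0.01]
-0.015 54 z [0.157 0.182 0.187] v [-0.02   0.009]
0.0 50 z [0.153 0.179 0.184] v [-0.018  0.009]
0.015 54 z [0.152 0.177 0.182] v [-0.019  0.011]
0.03 54 z [0.15  0.174 0.179] v [-0.019  0.009]
0.045 120 z [0.143 0.162 0.176] v [-0.018  0.012]
0.06 8 z [0.153 0.169 0.173] v [-0.015  0.011]
-0.05122799321640143 0.06275246385163635 [-0.04264788  0.06105072]
```

Run:
```python
from h import *
x,y=.5677,-.0325
ctrl.movel([x,y,.108],max_speed=.08)
f0=np.mean([get_state()["contact_force"][2] for _ in range(4)]);st("pre")
for z in(.103,.100,.0985,.0975,.0965,.0958,.0952):
    ctrl.movel([x,y,z],max_speed=.04);F=[];
    for _ in range(3): ctrl.pause(.03);F.append(get_state()["contact_force"])
    s=get_state();F=np.mean(F,0);print(z,round(s["time"],2),s["tcp_pos"].round(4),F.round(2),s["wrist_torque"].round(2),round(float(s["width"]),4))
    if F[2]>.6: break
snap("c5")
im=cv2.imread("pics/c5_side.png");cv2.imwrite("pics/c5c.png",cv2.resize(im[95:185,190:310],(800,600),interpolation=cv2.INTER_CUBIC))
```

```text
pre t 41.36 tcp [ 0.5678 -0.0323  0.108 ] ydir -4.86 z [-0.  0. -1.] F [ 0.38 -0.74 -0.69] M [-0.06  0.03 -0.01] w 0.0308
0.103 41.73 [ 0.5678 -0.0325  0.1032] [ 0.29  0.01 -1.19] [-0.07  0.02 -0.  ] 0.0302
0.1 42.08 [ 0.5677 -0.0325  0.1   ] [-0.12  0.45 -1.15] [-0.05  0.01  0.02] 0.0306
0.0985 42.43 [ 0.5677 -0.0325  0.0985] [ 0.36  0.13 -1.75] [-0.05 -0.01 -0.02] 0.0307
0.0975 42.78 [ 0.5677 -0.0325  0.0975] [-0.   -0.31 -1.21] [-0.06  0.02 -0.  ] 0.0308
0.0965 43.13 [ 0.5677 -0.0325  0.0965] [-0.41 -0.52 -0.95] [-0.04 -0.07  0.08] 0.0305
0.0958 43.48 [ 0.5678 -0.0325  0.0958] [ 0.26 -0.06 -0.14] [-0.04  0.01 -0.02] 0.0301
0.0952 43.83 [ 0.5678 -0.0327  0.0953] [ 0.36 -1.05  1.02] [-0.15  0.   -0.01] 0.0305
```

View pics/c5c.png

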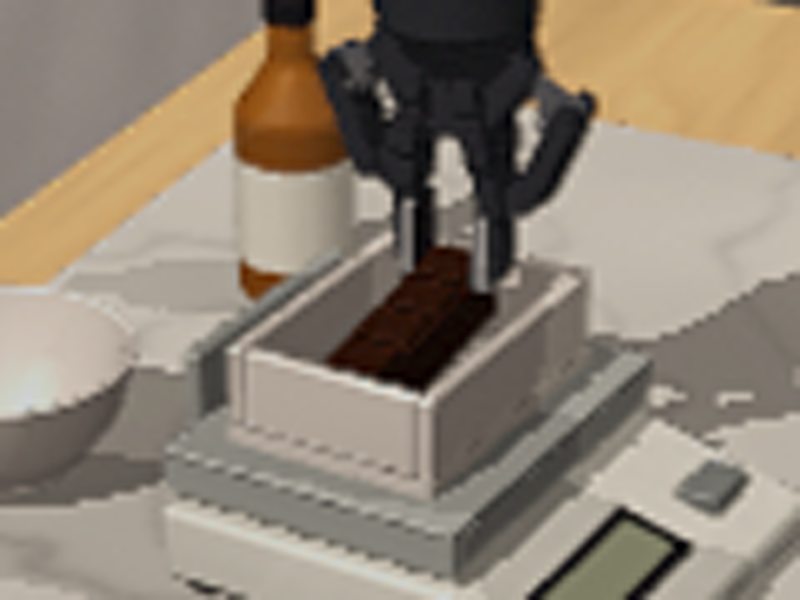

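Run:
```python
from h import *
ctrl.movel([.5677,-.0325,.0960],max_speed=.04)
ctrl.ungrasp();st("open")
snap("c6")
im=cv2.imread("pics/c6_side.png");cv2.imwrite("pics/c6c.png",cv2.resize(im[95:185,190:310],(800,600),interpolation=cv2.INTER_CUBIC))
```

```text
open t 44.77 tcp [ 0.5677 -0.0325  0.096 ] ydir -4.87 z [-0.  0. -1.] F [ 0.49  0.13 -0.72] M [-0.05 -0.02  0.02] w 0.0855
```

View pics/c6c.png

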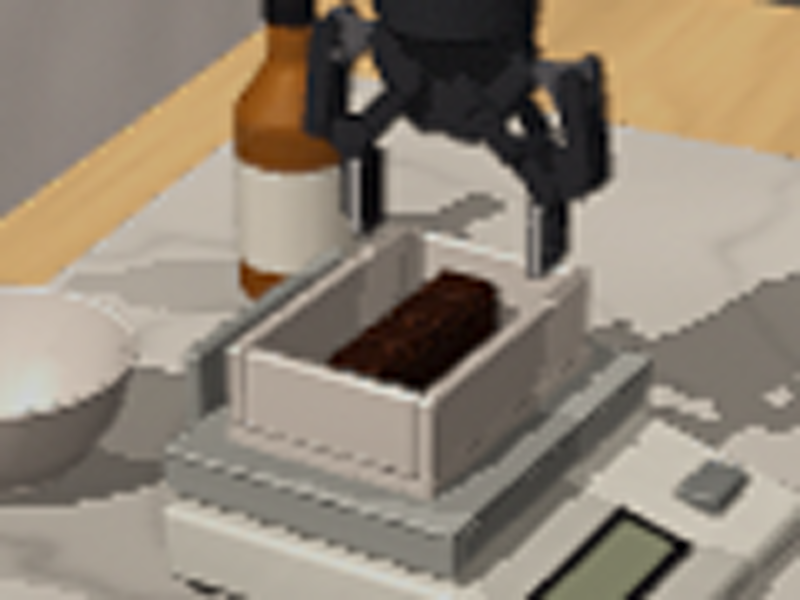

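Fully open at 85 mm with no residual force, and the bar lies flat inside the dish. I'll retreat straight up, away from the key, and do final checks.

Run:
```python
from h import *
ctrl.movel([.5677,-.0325,.17],max_speed=.15);
ctrl.movel([.50,-.28,.2],max_speed=.25);st("away")
snap("f")
for n in("top","side"):
  for t in("platter","dish","chocolate"):
   for r in models.masks_of(n,t):
    P,_=cloud(n,np.load(f"pics/f_{n}.npy"),r["mask"]);c=np.median(P,0)
    if r["p"]>.4 and np.hypot(c[0]-.57,c[1])<.1:
        z,p0={"platter":(.064,[.57,.0075,-.093]),"dish":(.086,[.57,.0075,-.093]),"chocolate":(.094,[.57,.01,1.48])}[t]
        f=fit({n:r["mask"]},PARTS[t],p0,z);print(n,t,round(r["p"],2),c.round(3),f[0].round(4),round(f[1],4),"z2/98",np.percentile(P[:,2],[2,98]).round(3))
  for t in("syrup","bowl","spatula"):
    m=np.load(f"pics/m_{n}_{t}.npy") ; r=models.masks_of(n,t)
    if r: print(n,t,r[0]["p"],np.round(r[0]["point"]),np.argwhere(m).mean(0)[::-1].round(0))
for n,b in(("top",(110,230,230,390)),("side",(95,185,190,310))):
    im=cv2.imread(f"pics/f_{n}.png");cv2.imwrite(f"pics/f{n}c.png",cv2.resize(im[b[0]:b[1],b[2]:b[3]],(800,600),interpolation=cv2.INTER_CUBIC))
st()
```

```text
away t 46.69 tcp [ 0.5005 -0.2781  0.1998] ydir -4.74 z [ 0.     0.001 -1.   ] F [-0.63  0.24  0.12] M [ 0.03 -0.03  0.01] w 0.0857
top platter 0.89 [0.579 0.003 0.086] [ 0.5722  0.0063 -0.088 ] 1.1747 z2/98 [0.013 0.131]
top dish 0.58 [0.566 0.008 0.096] [ 0.5716  0.0087 -0.0895] 0.3623 z2/98 [0.087 0.137]
top chocolate 0.67 [0.57  0.005 0.126] [0.5724 0.0055 1.4828] 0.0071 z2/98 [0.096 0.132]
top syrup 0.7 [356. 114.] [358. 116.]
top bowl 0.61 [309. 201.] [290. 104.]
top spatula 0.88 [209. 136.] [211. 132.]
side platter 0.84 [0.536 0.078 0.084] [ 0.5676  0.0134 -0.0543] 1.1462 z2/98 [0.064 0.117]
side dish 0.77 [0.556 0.041 0.116] [ 0.5676  0.0072 -0.0645] 0.2438 z2/98 [0.087 0.134]
side chocolate 0.67 [0.56  0.013 0.125] [ 0.5753 -0.0178  1.6482] 0.428 z2/98 [0.107 0.129]
side syrup 0.92 [234. 117.] [189. 152.]
side spatula 0.83 [157. 224.] [160. 217.]
 t 47.39 tcp [ 0.5  -0.28  0.2 ] ydir -4.87 z [ 0.  0. -1.] F [ 0.02 -0.39  0.53] M [-0.02 -0.    0.03] w 0.0853
```

View pics/ftopc.png

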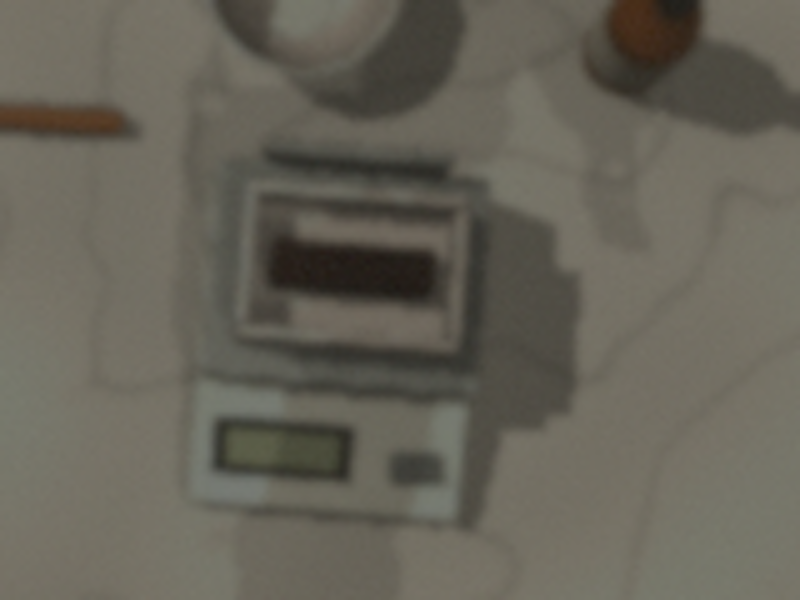

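View pics/fsidec.png

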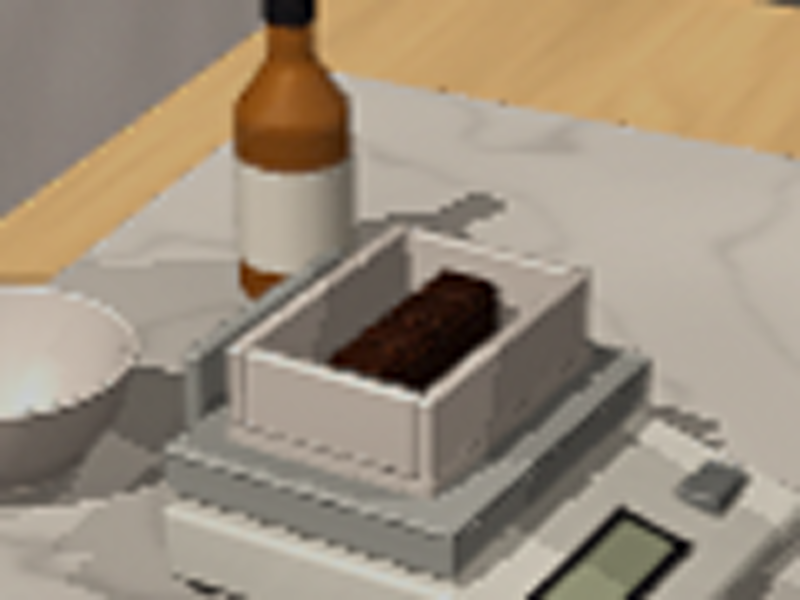

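```bash
python3 -c "
from h import *
print(ticket.close_job());st()"
```

```text
the job is handed in; nothing more can be done
None
the job is handed in; nothing more can be done
```

I refitted the platter over its pegs, lip at the rear, and set the white dish on it. I then pressed the tare key once, laid the chocolate in the dish and handed the job in at about 47.5 s. No verdict was reported.

**Last checks**
- **Platter:** its top measured 0.085 m against 0.086 m expected for fully home, and it was level to about 0.005 rad.
- **Dish:** within about 4 mm of the platter's centre and about 0.03 rad of square, by the side-camera fit taken just after placing it.
- **Tare key:** it moved about 4 mm, from about z 0.015 to 0.011, to a firm stop at 18.9 N. It looked up again in the last pictures, and nothing touched it afterwards.
- **Chocolate:** lying flat in the dish, with its centre a few mm from the dish's in the top-camera fit.
- **Bystanders:** the pictures show the bottle, bowl and spatula where they were.

**What disagreed or was not ideal**
- **Tool height:** the reported tool height was about 36 mm lower than the fingertips seen in the pictures. I worked from the pictures and from contact.
- **Chocolate release:** with the bar flat in the dish, the fingers could not have opened between its walls. I let go with one end on the dish floor and the other end tilted up by about 9–10°, so that end sank roughly 18 mm. I estimate 0.37 m/s, below the 0.5 m/s limit, but did not measure it.
- **Final outline fits:** the last fits of the platter in both cameras, and of the dish and chocolate in the side view, were poor because the things overlap. I relied on the pictures and earlier fits there.
- **Bowl:** in the final top picture the recogniser reported the bowl at the scale; the picture shows it in its place.

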